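Unhook a long camera plate past the sprung keeper

ROBOT

A 6-joint arm with a two-finger parallel gripper is mounted at the origin on the work surface. World frame = base frame: x ahead of the robot, y to its left, z up, the work surface at z = 0. Lengths are in mm, angles in rad, forces in N, time in s.
With the tool pointing down it reaches from about 400 to 925 mm from the base axis. Payload 12.5 kg.
Tool frame: the origin (TCP) lies midway between the tips of the shut fingers; the grasp point (between the pads) lies 19 mm behind it; z points along the fingers, y is the direction in which the jaws open and shut (so a half turn about z gives the same grasp; the last joint's range is limited). The gripper opens to 95 mm and grips with 3 to 60 N. Pads are 20 mm wide; open, the fingers measure 119 mm over their backs; the gripper's body (75 mm by 180 mm) begins 59 mm behind the grasp point.
Start: joints at [1.129, 0.491, 1.559, -0, 1.092, -0.106], TCP at [205.937, 590.116, 214.661] pointing down, gripper open.
Joint ranges: [-3.1, 3.1], [-0.84, 2.19], [0.05, 2.79], [-1.13, 4.28], [0.06, 2.93], [-2.69, 2.69]. Speed limits (rad/s): [2.22, 2.22, 2.79, 3.14, 3.14, 3.14].

INTERFACE

Orientations are given as a unit quaternion [x, y, z, w].
In Python, from rig import read_state, grab_frame, calibration, sign_off, find_in gives the robot as it stands.
- The arm moves only by the tool send_rows, never from a script. Its argument "motion" is a list of rows, each an object of numbers: "gripper": the opening, from 0 (shut) to 1 (fully open); "dx", "dy", "dz": the shift along the tool's x, y, z in m; "wx", "wy", "wz": the turn, a rotation vector about the tool's x, y, z in degrees. A call has 1 to 5 rows; each row is the pose to reach, as a shift and turn from the pose commanded when the call began, along the tool's axes at that moment; what a row does not reach only later rows make up. A row lasts 1/12 s, in which the tool goes at most 41.7 mm and 7.16 degrees, less where a joint would pass 70% of its speed; a pose out of reach is approached as far as the arm can. A call with a gripper value outside its range is refused whole. The fingers move at their own pace and stop on an object; "grip_force" is the grip in N (left out, the last holds). Time passes only in rows, so rows that repeat a pose let the fingers close. It gives the time, the measured TCP pose, the force and the opening at its end, in the units of the state.
- read_state(): the state, without advancing time (a new reading comes with each control period).
- grab_frame(name): name is "scene" or "side" or "wrist"; returns the picture (384x512x3 uint8, red, green, blue); there is no depth.
- calibration(name): a dict with "mtx" (3x3 intrinsics, pixels), "origin" and "rotation" of the camera in the world; the wrist camera has in their place "hand_eye" (4x4, takes a point from camera to tool coordinates, whose origin is the TCP and whose axes are the flange's). Camera axes: x right, y down, z forward; pixel columns grow to the right and rows downward; lengths in mm; the calibration is good to about 2 mm. A picture is of the moment at which its call begins: read the wrist's pose just before it. calibration takes no time and is no camera call.
- sign_off(): hands the job in, once; it reports no verdict.
Trained networks look in the newest picture that a camera, given by its name, has taken for a name from the list of things; names that differ only in an ending like _2 or _b are one class to them, and where a whole thing is asked for, a point or a joint stands for the part that bears it (a point fixed in the world has none). Each returns a list of dicts, best first, with "conf" (0 to 1); they miss things now and then, are a little off and sometimes report something else, mostly with a low value. They report only what shows in the picture. A call takes as long as a camera call. They do not tell look-alikes from the thing itself.
- find_in(camera, target): "box" ([left, top, right, bottom] in pixels, round what is visible of it).
The state is a dict: "time_s": time; "joints": joint angles; "qd": joint speeds; "tau": joint torques, N m; "position": TCP position; "tool_rot": TCP orientation; "force": force on the tool from outside, world axes, zero at the start; "wrist_torque": the same for the moment, N m; "opening": finger opening in mm.
Only numpy, scipy, OpenCV 4.12 (cv2) and the standard library are available. Lean on these libraries where they do the work, as an engineer would, in place of code of your own. Each camera call takes 0.05 s, during which the arm holds its last target.

TASK

The long slotted aluminium plate hangs on the safety hook behind the counter. Press the hook's sprung keeper open with the plate itself, without forcing the keeper or the hook, lift the plate off, and stand it upright, fully home, in the slot of the wooden checkout stand, letting go only once it is down. Leave the other things where they are.

Things in the scene. Friction and masses are not known exactly. Their poses are not given: they have to be found in the camera images.
- plate_center (a point): Centre of the plate: flat bare aluminium, 132 tall, 54 wide, 10 thick, 0.11 to 0.22 kg, hanging upright on the hook. Point 66 above its bottom edge. z points to its top, x is its thickness (along the hook arm, tip to post, while it hangs), y its width. Two openings 26 wide go through it along x: the lower from 14 to 62 above the bottom edge, the upper from 72 to 88.
- plate_tab (a point): Middle of the plate's solid top tab (44 high, up to the top edge), 22 below the plate's top edge and 44 above plate_center. Free on both faces: grip it here from above across the 10 mm thickness. Same axes.
- plate_bar (a point): Centre of the plate's crossbar, 10 high and 10 thick, between the two openings, 67 above the bottom edge. It lies on the hook's arm. Same axes.
- plate_foot (a point): Middle of the plate's bottom edge. Same axes.
- plate: The same plate; origin at the middle of its bottom edge.
- hook: The hook, fixed: base 130 x 100, gray post at its +x side, level steel arm 14 wide that runs from the post to -x through the plate's lower opening, and an upturned tip. Origin on the table under the base's middle; +x from tip to post, z up. A steel latch head with nib and keeper is clamped on the arm.
- hook_seat (a point): Point on the arm's top face (120 above the table) at the tip's inner face; axes as hook. The crossbar lies on the arm on the +x side of it, about 1 from the tip. Nib and tip top out 18 above this point, the keeper 20; arm and latch head reach 21 below. With the crossbar's underside 22 to 27 above the arm, the plate draws off along -x; the head's front is 15 to 35 to the -x side.
- nib_row (a point): The nib: steel finger 12 wide of the latch head; it comes over the tip towards +x, 12.5 to 18 above the arm, through the upper opening, and holds the crossbar down. Its end is 8.5 to 28.5 to the +x side of the tip's inner face, clamped differently each time and told by no pose; lifting too early catches under it. Point: over the tip's inner face, 15 above the arm.
- keeper_row (a point): The keeper: sprung steel flap 11 wide on the latch head, behind the crossbar (+x), leaning to the tip when shut, upright at its firm stop. The plate pushed along +x swings it: 2.5 N at first touch, 4.5 N at the stop, then 10 N or more per mm. Over 12 N on it or the nib, or 25 N on arm or tip, is forcing. At the stop (crossbar moved 9 to 30) the nib is cleared by 2: lift. Point: arm's top, 25 from hook_seat.
- stand: The checkout stand, bare plywood, fixed: a slotted block 50 x 90, 40 high, at its origin, with an open parts tray on its +x side, 25 to 105 from the origin, 22 high (a brass adapter lies in it). Origin on the table under the block's middle.
- stand_slot (a point): Middle of the floor of the slot: 15 wide along x, 60 long along y, 30 deep, open at the top (40 above the table; this point is 10 above it). The plate stands in it with its thickness along x, either face forward.
Mind the look-alikes: they are no part of the job. Of the things that look like the plate, the largest one is meant.

How it is judged:
By the outcome, as a careful person would: the job done as asked, in the order asked, and still so for the second after the job is handed in, with the robot touching nothing.
It also fails if it takes over 72 s, if anything falls off the work surface, if the arm or the gripper's body presses on something with over 40 N, if the wrist force passes 120 N, or if a joint passes its speed limit or range.

## Working session

There is one attempt and no reset: what is moved stays moved. The work goes in short steps, Python scripts to look and compute and a tool call to move; the robot and the scene stay as the last step left them, time stands still between calls to the robot, and variables do not carry over. Pictures are saved under pics/ and viewed, and the job is handed in when it is done.

Besides the shell and the picture viewer there is one more tool, called as name(argument=value, ...) on one line, values as JSON. send_rows: Moves the arm, as the interface text tells. Its arguments: {"type":"object","properties":{"motion":{"type":"array","items":{"type":"object","properties":{"gripper":{"type":"number"},"dx":{"type":"number"},"dy":{"type":"number"},"dz":{"type":"number"},"wx":{"type":"number"},"wy":{"type":"number"},"wz":{"type":"number"}}}},"grip_force":{"type":"number"}},"required":["motion"]}

```bash
ls -R . | head -30; mkdir -p pics; python3 - <<'E'
from rig import *
import cv2
s=read_state();print(s)
for c in ["scene","side","wrist"]:
    f=grab_frame(c);cv2.imwrite(f"pics/a_{c}.png",f[:,:,::-1])
    print(c,calibration(c))
    for t in ["plate","hook","stand","plate_tab","stand_slot","hook_seat"]:
        try: print(t,[(round(d['conf'],2),[round(x) for x in d['box']]) for d in find_in(c,t)])
        except Exception as e: print(t,e)
E
```

```text
.:
pics

./pics:
{'time_s': 0.0, 'joints': array([ 1.12939144e+00,  4.91557841e-01,  1.55944886e+00, -2.10898029e-05,
        1.09170785e+00, -1.05594064e-01]), 'qd': array([ 8.06377705e-04, -8.80172640e-04,  1.20064434e-03, -1.43293879e-05,
       -3.59557344e-04,  1.23425925e-03]), 'tau': array([-9.17077887e-04, -6.12642717e+01, -2.58181643e+01,  6.93516224e-02,
        4.81349160e-02, -6.39425434e-05]), 'position': array([205.83325595, 589.8725974 , 214.06302231]), 'tool_rot': array([ 1.67112759e-01,  9.85937630e-01, -5.42627067e-04, -1.42506688e-04]), 'force': array([ 6.19717559e-01, -5.61862617e-04,  6.26665446e-01]), 'wrist_torque': array([-0.03290037,  0.00613803,  0.06663584]), 'opening': 95.16388676842222}
scene {'mtx': array([[471.17960375,   0.        , 252.54133671],
       [  0.        , 471.17960375, 179.30091998],
       [  0.        ,   0.        ,   1.        ]]), 'origin': array([776.80702708, 460.43980575, 782.36462317]), 'rotation': array([ 0.22507282,  0.91223001, -0.33285722, -0.07990431])}
plate [(0.94, [188, 122, 212, 153]), (0.71, [208, 113, 224, 182]), (0.55
[... 885 characters left out ...]
20, 196]), (0.51, [268, 190, 279, 266]), (0.24, [240, 228, 318, 302])]
hook_seat [(0.57, [241, 229, 318, 304])]
wrist {'mtx': array([[287.70979606,   0.        , 250.49405421],
       [  0.        , 287.70979606, 195.45891485],
       [  0.        ,   0.        ,   1.        ]]), 'hand_eye': array([[ 8.06090003e-05, -9.62952417e-01, -2.69671347e-01,
         7.39886355e+01],
       [ 9.99999595e-01, -1.64146266e-04,  8.85055138e-04,
        -6.82008181e-01],
       [-8.96531529e-04, -2.69671309e-01,  9.62952014e-01,
        -1.70392779e+02],
       [ 0.00000000e+00,  0.00000000e+00,  0.00000000e+00,
         1.00000000e+00]])}
plate []
hook []
stand []
plate_tab []
stand_slot []
hook_seat []
```

```bash
python3 - <<'E'
import cv2
a=cv2.imread('pics/a_scene.png');b=cv2.imread('pics/a_side.png');w=cv2.imread('pics/a_wrist.png')
cv2.imwrite('pics/b_scene.png',cv2.resize(a,(768,576)))
cv2.imwrite('pics/b_side.png',cv2.resize(b,(768,576)))
cv2.imwrite('pics/b1.png',cv2.resize(a[100:220,160:290],None,fx=5,fy=5,interpolation=cv2.INTER_CUBIC)[:600])
cv2.imwrite('pics/b2.png',cv2.resize(b[150:310,180:340],None,fx=3.7,fy=3.7,interpolation=cv2.INTER_CUBIC))
E
```

```text
(no output)
```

View pics/b_scene.png

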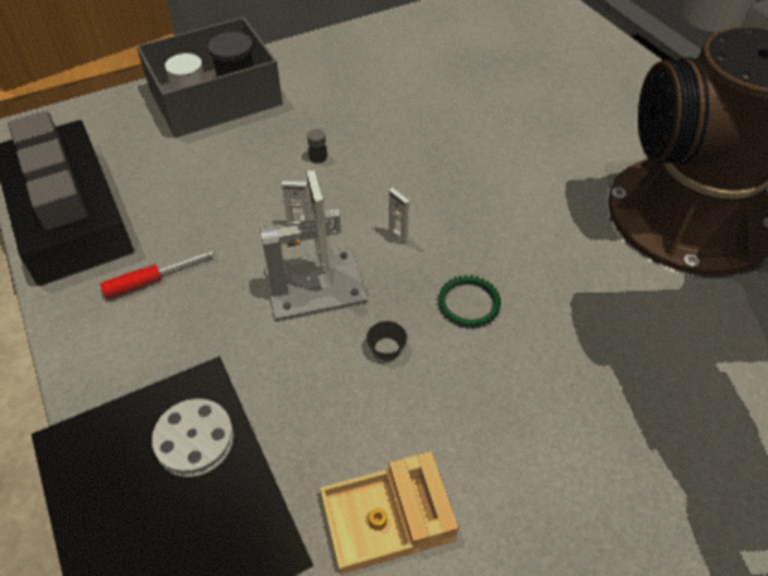

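View pics/b_side.png

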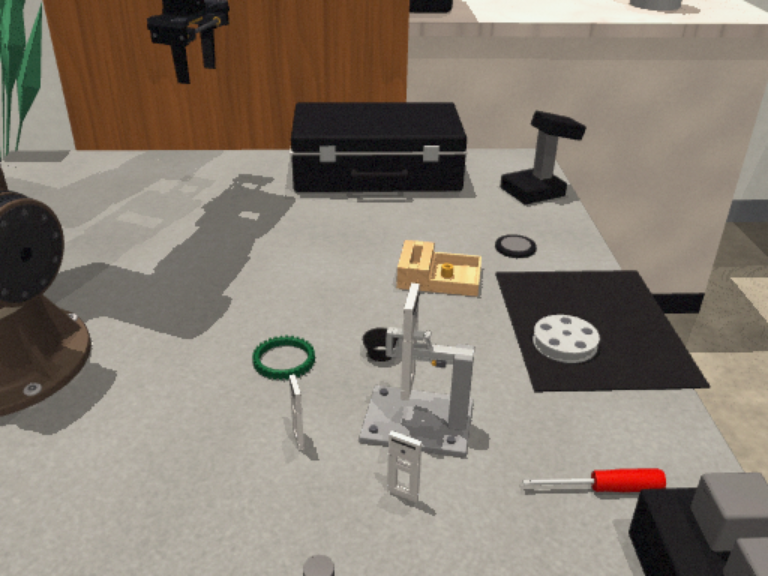

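View pics/b1.png

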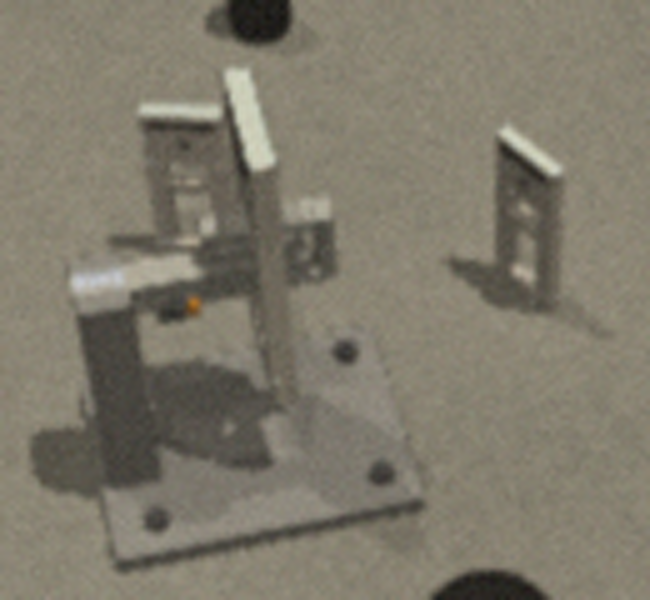

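View pics/b2.png

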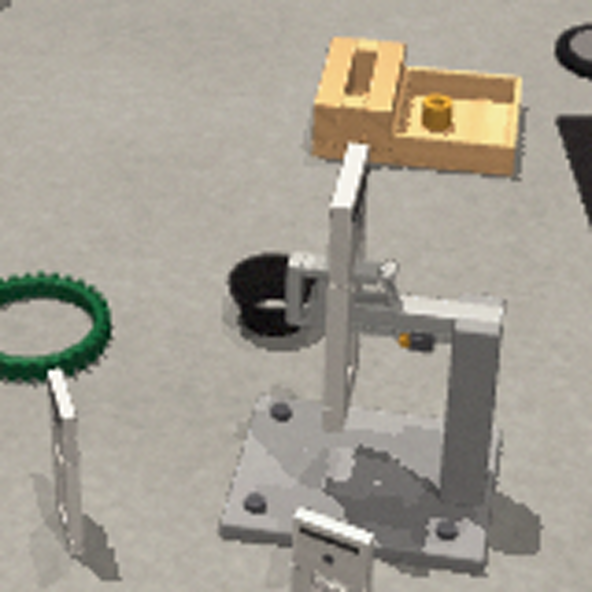

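View pics/a_wrist.png

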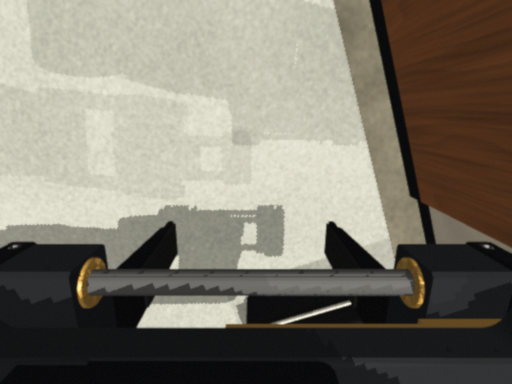

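The scene holds three plate-like things: the one hanging on the hook at scene (212,148), a small one behind it at (198,138), and a small one at (267,145). The hanging plate is clearly the largest, and in the crop it is on the hook arm, so that is the one I'll use. The stand is at scene (258,340), with its tray on the +x side.

```bash
cat > h.py <<'E'
import numpy as np
from scipy.spatial.transform import Rotation as R
from rig import *
def cam(name,st=None):
    c=calibration(name);K=c['mtx']
    if 'origin' in c: return K,np.array(c['origin']),R.from_quat(c['rotation']).as_matrix()
    T=np.eye(4);T[:3,:3]=R.from_quat(st['tool_rot']).as_matrix();T[:3,3]=st['position']
    M=T@c['hand_eye'];return K,M[:3,3],M[:3,:3]
def proj(C,P):
    K,o,Rm=C;p=(np.atleast_2d(P)-o)@Rm;q=p@K.T;return q[:,:2]/q[:,2:]
def onz(C,uv,z):
    K,o,Rm=C;uv=np.atleast_2d(uv);d=np.c_[uv,np.ones(len(uv))]@np.linalg.inv(K).T@Rm.T
    return o+d*((z-o[2])/d[:,2:])
E
python3 - <<'E'
from h import *
S=cam('scene');D=cam('side')
s=lambda u,v:(160+u/5-.4,100+v/5-.4)
d=lambda u,v:(180+u/3.7-.4,150+v/3.7-.4)
print('top scene',onz(S,[s(225,72),s(248,68),s(275,160),s(252,170)],190).round(0))
print('top side',onz(D,[d(347,147),d(367,147),d(352,207),d(330,210)],190).round(0))
for z in (8,):
  print('base scene FL FR',onz(S,[s(117,563-12),s(425,500-10)],z).round(0))
  print('base side',onz(D,[d(222,527-12),d(490,560-12),d(262,395)],z).round(0))
print('stand side top40',onz(D,[d(335,38),d(405,42),d(387,110),d(315,103)],40).round(0), 'slot',onz(D,[d(352,50),d(378,50),d(370,95),d(344,95)],40).round(0))
k=2/3
print('stand scene top40',onz(S,[(390*k,462*k),(434*k,453*k),(457*k,527*k),(411*k,545*k)],40).round(0),'slot',onz(S,[(409*k,471*k),(423*k,465*k),(441*k,512*k),(427*k,518*k)],40).round(0))
E
```

```text
top scene [[ 553. -164.  190.]
 [ 545. -162.  190.]
 [ 556. -112.  190.]
 [ 566. -112.  190.]]
top side [[ 557. -118.  190.]
 [ 566. -118.  190.]
 [ 555. -167.  190.]
 [ 545. -169.  190.]]
base scene FL FR [[ 641. -112.    8.]
 [ 515.  -81.    8.]]
base side [[ 497. -169.    8.]
 [ 627. -196.    8.]
 [ 521.  -79.    8.]]
stand side top40 [[583. 253.  40.]
 [630. 247.  40.]
 [610. 159.  40.]
 [564. 169.  40.]] slot [[594. 237.  40.]
 [611. 236.  40.]
 [601. 178.  40.]
 [584. 178.  40.]]
stand scene top40 [[610. 162.  40.]
 [561. 175.  40.]
 [582. 258.  40.]
 [633. 252.  40.]] slot [[596. 181.  40.]
 [579. 182.  40.]
 [588. 237.  40.]
 [605. 235.  40.]]
```

```bash
python3 - <<'E'
import cv2
a=cv2.imread('pics/a_scene.png')
cv2.imwrite('pics/b3.png',cv2.resize(a[295:384,205:315],None,fx=6,fy=6,interpolation=cv2.INTER_CUBIC))
E
```

```text
(no output)
```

View pics/b3.png

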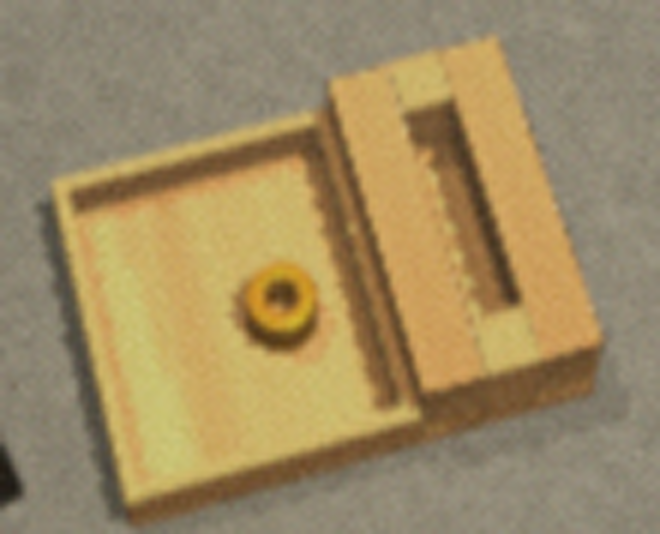

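```bash
cat >> h.py <<'E'
def rel(P,psi,st=None):
    """shift (m, tool axes) and turn (deg) from current to TCP P, tool down with tool y at world yaw psi deg"""
    st=st or read_state();Rc=R.from_quat(st['tool_rot']).as_matrix()
    y=np.array([np.cos(np.radians(psi)),np.sin(np.radians(psi)),0]);z=np.array([0,0,-1.]);x=np.cross(y,z)
    Rt=np.c_[x,y,z];w=R.from_matrix(Rc.T@Rt).as_rotvec(degrees=True);d=Rc.T@(np.array(P)-st['position'])/1000
    print('d',d.round(4),'w',w.round(2));return d,w
E
python3 -c "
from h import *
rel((602,237,230),-13.3)"
```

```text
d [-0.4903 -0.2029 -0.0153] w [ 1.000e-02 -0.000e+00  8.406e+01]
```

send_rows(motion=[{"dx": -0.04,"dy": -0.01,"dz": -0.02,"wz": 7,"gripper": 1},{"dx": -0.08,"dy": -0.03,"dz": -0.04,"wz": 14,"gripper": 1},{"dx": -0.12,"dy": -0.045,"dz": -0.05,"wz": 21,"gripper": 1},{"dx": -0.16,"dy": -0.06,"dz": -0.06,"wz": 28,"gripper": 1},{"dx": -0.2,"dy": -0.075,"dz": -0.06,"wz": 35,"gripper": 1}])

```text
validation failed for argument at $.mo...
```

```bash
python3 -c "
from h import *
print(read_state()['position'],read_state()['joints']);rel((602,237,230),-13.3)"
```

```text
[205.94457554 590.12155786 214.68312561] [ 1.12939094e+00  4.90880395e-01  1.55887101e+00  3.86447664e-06
  1.09172323e+00 -1.05615773e-01]
d [-0.4903 -0.2029 -0.0153] w [ 1.000e-02 -0.000e+00  8.406e+01]
```

send_rows(motion=[{"dx": -0.04,"dy": -0.01,"dz": -0.02,"wx": 0,"wy": 0,"wz": 7,"gripper": 1}])

```text
time_s: 1.13
position: [233.6, 570.4, 230.1]
tool_rot: [0.224, 0.975, -0.002, -0.001]
force: [1.2, 0.8, 0.5]
opening: 95.0
```

```bash
python3 -c "
from h import *
rel((602,237,230),-13.3)"
```

```text
d [-4.770e-01 -1.389e-01  1.000e-04] w [-0.27  0.11 77.39]
```

send_rows(motion=[{"dx": -0.2,"dy": -0.04,"dz": -0.03,"wx": 0,"wy": 0,"wz": 35,"gripper": 1},{"dx": -0.2,"dy": -0.04,"dz": -0.03,"wx": 0,"wy": 0,"wz": 35,"gripper": 1},{"dx": -0.2,"dy": -0.04,"dz": -0.03,"wx": 0,"wy": 0,"wz": 35,"gripper": 1},{"dx": -0.2,"dy": -0.04,"dz": -0.03,"wx": 0,"wy": 0,"wz": 35,"gripper": 1},{"dx": -0.2,"dy": -0.04,"dz": -0.03,"wx": 0,"wy": 0,"wz": 35,"gripper": 1}])

```text
time_s: 1.55
position: [400.5, 443.7, 263.4]
tool_rot: [0.512, 0.859, 0.0, 0.0]
force: [0.3, 0.0, -0.0]
opening: 95.1
```

```bash
python3 -c "
from h import *
rel((602,237,230),-13.3)"
```

```text
d [-0.2777  0.079   0.0334] w [ 2.000e-02 -1.000e-02  4.169e+01]
```

send_rows(motion=[{"dx": -0.2,"dy": 0.05,"dz": 0.03,"wx": 0,"wy": 0,"wz": 35,"gripper": 1},{"dx": -0.2,"dy": 0.05,"dz": 0.03,"wx": 0,"wy": 0,"wz": 35,"gripper": 1},{"dx": -0.2,"dy": 0.05,"dz": 0.03,"wx": 0,"wy": 0,"wz": 35,"gripper": 1},{"dx": -0.2,"dy": 0.05,"dz": 0.03,"wx": 0,"wy": 0,"wz": 35,"gripper": 1},{"dx": -0.2,"dy": 0.05,"dz": 0.03,"wx": 0,"wy": 0,"wz": 35,"gripper": 1}])

```text
time_s: 1.97
position: [540.2, 292.3, 232.7]
tool_rot: [0.747, 0.665, 0.0, 0.0]
force: [1.3, 0.6, -0.6]
opening: 95.2
```

```bash
python3 -c "
from h import *
rel((602,237,230),-13.3)"
```

```text
d [-0.0478  0.0678  0.0027] w [ 0.02 -0.02  6.7 ]
```

send_rows(motion=[{"dx": -0.048,"dy": 0.068,"dz": 0.003,"wx": 0,"wy": 0,"wz": 6.7,"gripper": 1},{"dx": -0.048,"dy": 0.068,"dz": 0.003,"wx": 0,"wy": 0,"wz": 6.7,"gripper": 1},{"dx": -0.048,"dy": 0.068,"dz": 0.003,"wx": 0,"wy": 0,"wz": 6.7,"gripper": 1},{"dx": -0.048,"dy": 0.068,"dz": 0.003,"wx": 0,"wy": 0,"wz": 6.7,"gripper": 1}])

```text
time_s: 2.3
position: [602.6, 237.1, 229.1]
tool_rot: [0.783, 0.622, -0.0, -0.0]
force: [-0.5, 0.3, -1.2]
opening: 94.8
```

```bash
python3 - <<'E'
from h import *
import cv2
st=read_state();f=grab_frame('wrist');cv2.imwrite('pics/c_wrist.png',f[:,:,::-1]);np.save('c_st.npy',st,allow_pickle=True)
print(st['position'],st['tool_rot'])
C=cam('wrist',st);print(proj(C,[[595,209,40],[595,209,10]]))
f=f[:,:,::-1]
print(find_in('wrist','stand_slot'),find_in('wrist','stand'))
cv2.imwrite('pics/c_w2.png',cv2.resize(f[100:300,150:350],(600,600),interpolation=cv2.INTER_CUBIC))
E
```

```text
[602.6016099  237.07448651 229.14309538] [ 7.83213912e-01  6.21752248e-01 -2.93600014e-04 -1.58062709e-04]
[[248.28703163 198.24926885]
 [248.45107454 192.29340208]]
[{'box': [229.2, 157.2, 329.5, 230.4], 'conf': 0.67}] [{'box': [230.9, 160.8, 332.0, 233.5], 'conf': 0.84}]
```

View pics/c_w2.png

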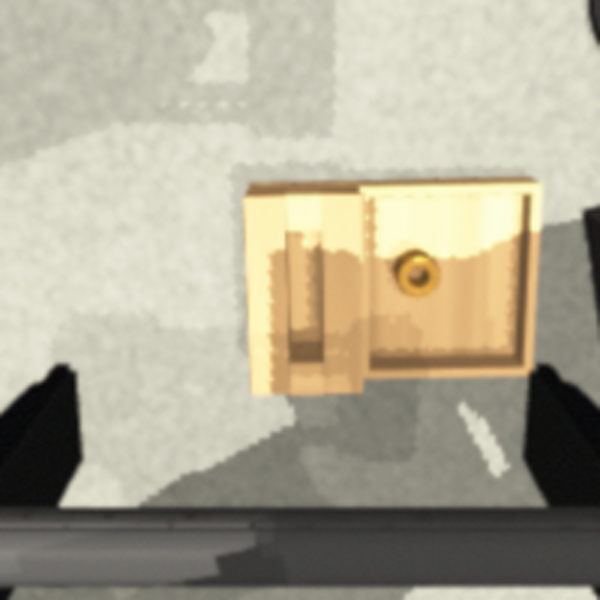

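```bash
python3 - <<'E'
from h import *
from scipy.optimize import least_squares
st=np.load('c_st.npy',allow_pickle=True).item();C=cam('wrist',st)
p=lambda u,v:(150+u/3-.33,100+v/3-.33)
uv=np.array([p(246,195),p(360,193),p(363,391),p(252,394)])
uvs=np.array([p(287,233),p(322,233),p(324,361),p(288,361)])
q=onz(C,uv,40);print(q.round(1),onz(C,uvs,40).round(1))
def M(a,hx,hy):
    c,s=np.cos(a[2]),np.sin(a[2]);L=np.array([[-hx,-hy],[hx,-hy],[hx,hy],[-hx,hy]])
    return np.c_[L@np.array([[c,s],[-s,c]])+a[:2],np.full(4,40.)]
f1=lambda a:(proj(C,M(a,25,45))-uv).ravel()
f2=lambda a:(proj(C,M(a,7.5,30))-uvs).ravel()
for f in(f1,f2,lambda a:np.r_[f1(a),f2(a)]):
    r=least_squares(f,[595,209,-.23]);print(r.x[:2],np.degrees(r.x[2]),r.fun.round(1))
# scene/side same
S=cam('scene');D=cam('side');d=lambda u,v:(180+u/3.7-.4,150+v/3.7-.4);s=lambda u,v:(205+u/6-.4,295+v/6-.4)
us=np.array([s(498,38),s(330,82),s(424,392),s(602,340)])[[1,0,3,2]]
us=np.array([s(498,38),s(330,82),s(424,392),s(602,340)])
ud=np.array([d(315,103),d(387,110),d(405,42),d(335,38)])
g1=lambda a:(proj(S,M(a,25,45))-us).ravel()
g2=lambda a:(proj(D,M(a,25,45))-ud).ravel()
for f in(g1,g2): r=least_squares(f,[595,209,-.23]);print(r.x[:2],np.degrees(r.x[2]),r.fun.round(1))
E
```

```text
[[584.7 256.6  40. ]
 [631.5 246.6  40. ]
 [614.1 159.   40. ]
 [565.4 168.8  40. ]] [[597.7 236.9  40. ]
 [612.2 233.5  40. ]
 [600.3 176.9  40. ]
 [584.7 180.5  40. ]]
[598.67358998 206.80330461] -191.75988159626561 [ 38.8  -0.2 -38.9   1.4 -37.1   1.7  37.1  -0.1]
[598.66889605 206.75535662] -192.3663682372772 [ 11.7  -0.8 -11.7  -0.6 -11.6   1.   11.7   0.8]
[598.67200325 206.77922606] -191.9873003553325 [ 38.9  -0.1 -38.7   1.3 -37.2   1.7  37.    0.   11.5  -0.8 -11.9  -0.6
 -11.5   1.   11.8   0.8]
[595.76070938 209.93851918] -12.24378259051885 [ 0.  -0.5 -0.4 -0.4 -0.2  0.4  0.5  0.4]
[597.00666928 207.10811545] -12.81255338653336 [-0.8 -0.   0.8  0.3  0.4  0.2 -0.4 -0.6]
```

```bash
python3 -c "
from h import *
rel((564,-101,330),-13)"
```

```text
d [-0.3402  0.0401 -0.1001] w [-0.01 -0.01  0.12]
```

send_rows(motion=[{"dx": -0.18,"dy": 0.02,"dz": -0.1,"wx": 0,"wy": 0,"wz": 0,"gripper": 1},{"dx": -0.18,"dy": 0.02,"dz": -0.1,"wx": 0,"wy": 0,"wz": 0,"gripper": 1},{"dx": -0.18,"dy": 0.02,"dz": -0.1,"wx": 0,"wy": 0,"wz": 0,"gripper": 1},{"dx": -0.18,"dy": 0.02,"dz": -0.1,"wx": 0,"wy": 0,"wz": 0,"gripper": 1},{"dx": -0.18,"dy": 0.02,"dz": -0.1,"wx": 0,"wy": 0,"wz": 0,"gripper": 1}])

```text
time_s: 2.87
position: [579.4, 58.8, 331.3]
tool_rot: [0.781, 0.624, 0.0, 0.0]
force: [1.8, 0.1, -0.5]
opening: 95.2
```

send_rows(motion=[{"dx": -0.16,"dy": 0.02,"dz": 0.0,"wx": 0,"wy": 0,"wz": 0,"gripper": 1},{"dx": -0.16,"dy": 0.02,"dz": 0.0,"wx": 0,"wy": 0,"wz": 0,"gripper": 1},{"dx": -0.16,"dy": 0.02,"dz": 0.0,"wx": 0,"wy": 0,"wz": 0,"gripper": 1},{"dx": -0.16,"dy": 0.02,"dz": 0.0,"wx": 0,"wy": 0,"wz": 0,"gripper": 1},{"dx": -0.16,"dy": 0.02,"dz": 0.0,"wx": 0,"wy": 0,"wz": 0,"gripper": 1}])

```text
time_s: 3.28
position: [563.4, -105.3, 330.1]
tool_rot: [0.783, 0.622, -0.0, 0.001]
force: [0.4, -0.1, 0.1]
opening: 95.2
```

```bash
python3 - <<'E'
from h import *
import cv2
st=read_state();f=grab_frame('wrist');cv2.imwrite('pics/d_wrist.png',f[:,:,::-1]);np.save('d_st.npy',st,allow_pickle=True)
print(st['position'],st['tool_rot'])
print(find_in('wrist','plate'),find_in('wrist','hook'))
f=f[:,:,::-1]
cv2.imwrite('pics/d_w2.png',cv2.resize(f[100:300,150:350],(600,600),interpolation=cv2.INTER_CUBIC))
E
```

```text
[ 563.39002327 -105.26224846  330.1058502 ] [ 7.82945516e-01  6.22089922e-01 -2.60527151e-04  6.17189554e-04]
[{'box': [250.6, 241.5, 267.5, 269.5], 'conf': 0.98}, {'box': [247.5, 171.3, 260.9, 234.9], 'conf': 0.84}, {'box': [162.0, 202.2, 188.0, 238.0], 'conf': 0.75}] [{'box': [217.8, 147.6, 304.6, 209.8], 'conf': 0.57}]
```

View pics/d_w2.png

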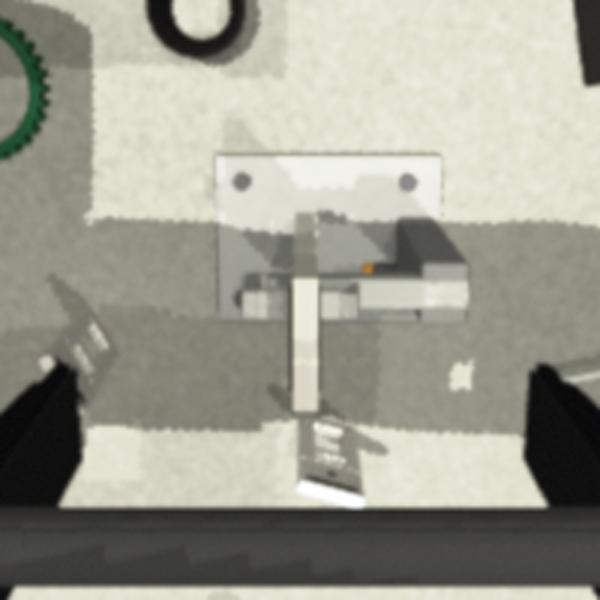

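```bash
python3 - <<'E'
from h import *
st=np.load('d_st.npy',allow_pickle=True).item();C=cam('wrist',st)
p=lambda u,v:(150+u/3-.33,100+v/3-.33)
t=onz(C,[p(294,278),p(319,278),p(319,411),p(292,411)],190);print(t.round(1),t.mean(0))
e=(t[0]+t[1]-t[2]-t[3])/2;print('width',np.hypot(*e[:2]),'yaw',np.degrees(np.arctan2(-e[0],e[1])))
b=onz(C,[p(217,153),p(441,153)],8);print('base',b.round(1),np.degrees(np.arctan2(*(b[1]-b[0])[[1,0]])),np.linalg.norm(b[1]-b[0]))
x=np.array([np.cos(np.radians(-13)),np.sin(np.radians(-13))])
for n,uv,z in [('arm/block edge right of plate',p(358,295),120),('tip left',p(243,300),138),('keeper?',p(320,300),140)]:
    q=onz(C,uv,z)[0];print(n,q.round(1),'along x rel plate',(q[:2]-t.mean(0)[:2])@x)
E
python3 - <<'E'
import cv2
a=cv2.imread('pics/d_wrist.png')
cv2.imwrite('pics/d_w3.png',cv2.resize(a[170:245,215:310],None,fx=8,fy=8,interpolation=cv2.INTER_CUBIC))
E
```

```text
[[ 560.5 -112.9  190. ]
 [ 569.5 -115.   190. ]
 [ 557.7 -167.3  190. ]
 [ 547.5 -164.9  190. ]] [ 558.77673485 -140.03108238  190.        ]
width 53.579144818843076 yaw -13.401460022278796
base [[ 522.   -78.7    8. ]
 [ 645.9 -107.5    8. ]] -13.064227543893754 127.17241095668228
arm/block edge right of plate [ 582.3 -145.6  120. ] along x rel plate 24.20958257186921
tip left [ 532.8 -131.1  138. ] along x rel plate -27.322386993884543
keeper? [ 565.7 -138.1  140. ] along x rel plate 6.345744781856734
```

View pics/d_w3.png

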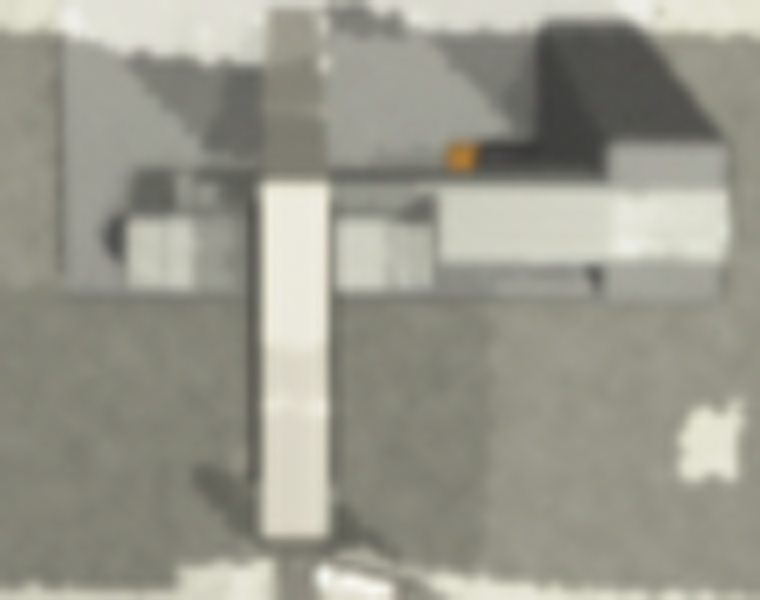

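```bash
python3 -c "
from h import *
rel((557.5,-140,152),-13.2)"
```

```text
d [-0.0401  0.0023  0.1781] w [ 0.02 -0.02  0.29]
```

send_rows(motion=[{"dx": -0.04,"dy": 0.0023,"dz": 0.04,"wx": 0,"wy": 0,"wz": 0.3,"gripper": 0.6},{"dx": -0.04,"dy": 0.0023,"dz": 0.08,"wx": 0,"wy": 0,"wz": 0.3,"gripper": 0.6},{"dx": -0.04,"dy": 0.0023,"dz": 0.12,"wx": 0,"wy": 0,"wz": 0.3,"gripper": 0.6},{"dx": -0.04,"dy": 0.0023,"dz": 0.12,"wx": 0,"wy": 0,"wz": 0.3,"gripper": 0.6},{"dx": -0.04,"dy": 0.0023,"dz": 0.12,"wx": 0,"wy": 0,"wz": 0.3,"gripper": 0.6}])

```text
time_s: 3.85
position: [557.0, -139.1, 208.1]
tool_rot: [0.783, 0.622, -0.001, -0.002]
force: [0.4, 0.0, 0.7]
opening: 67.0
```

```bash
python3 - <<'E'
from h import *
import cv2
st=read_state();f=grab_frame('wrist');cv2.imwrite('pics/e_wrist.png',f[:,:,::-1]);np.save('e_st.npy',st,allow_pickle=True)
rel((557.5,-140,152),-13.2)
f=f[:,:,::-1]
cv2.imwrite('pics/e_w2.png',cv2.resize(f[130:270,180:320],(600,600),interpolation=cv2.INTER_CUBIC))
E
```

```text
d [-0.0006 -0.0004  0.0584] w [-0.04 -0.02  0.07]
```

View pics/e_w2.png

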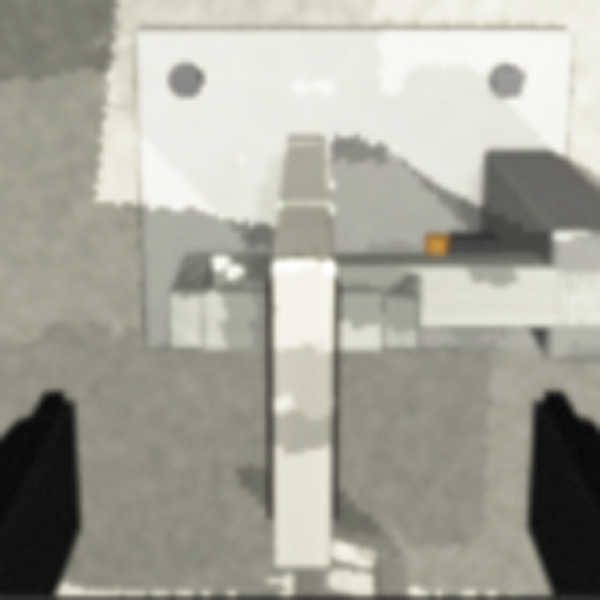

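send_rows(motion=[{"dx": 0,"dy": 0,"dz": 0.03,"wx": 0,"wy": 0,"wz": 0,"gripper": 0.6},{"dx": 0,"dy": 0,"dz": 0.056,"wx": 0,"wy": 0,"wz": 0,"gripper": 0.4},{"dx": 0,"dy": 0,"dz": 0.056,"wx": 0,"wy": 0,"wz": 0,"gripper": 0.3},{"dx": 0,"dy": 0,"dz": 0.056,"wx": 0,"wy": 0,"wz": 0,"gripper": 0.2},{"dx": 0,"dy": 0,"dz": 0.056,"wx": 0,"wy": 0,"wz": 0,"gripper": 0.2}], grip_force=5)

```text
time_s: 4.32
position: [558.9, -140.8, 156.5]
tool_rot: [0.784, 0.621, 0.001, 0.001]
force: [-1.3, 0.2, 0.6]
opening: 35.8
```

send_rows(motion=[{"dx": 0,"dy": 0,"dz": 0,"wx": 0,"wy": 0,"wz": 0,"gripper": 0.17},{"dx": 0,"dy": 0,"dz": 0,"wx": 0,"wy": 0,"wz": 0,"gripper": 0.17},{"dx": 0,"dy": 0,"dz": 0,"wx": 0,"wy": 0,"wz": 0,"gripper": 0.17}])

```text
time_s: 4.57
position: [558.0, -141.0, 155.0]
tool_rot: [0.784, 0.621, 0.0, 0.001]
force: [-0.3, 0.5, 0.4]
opening: 18.2
```

```bash
python3 - <<'E'
from h import *
import cv2
st=read_state();f=grab_frame('wrist')
print(st['position'],st['force'],st['wrist_torque'],st['opening'])
rel((557.5,-140,152),-13.2)
f=f[:,:,::-1]
cv2.imwrite('pics/f_w2.png',cv2.resize(f[130:270,180:320],(600,600),interpolation=cv2.INTER_CUBIC))
E
```

```text
[ 557.96373448 -141.0349445   155.014402  ] [-0.27502836  0.53526922  0.42457285] [-0.1328541   0.08396426 -0.00526585] 18.227819502168085
d [ 0.0009 -0.0005  0.0027] w [ 0.07  0.01 -0.04]
```

View pics/f_w2.png

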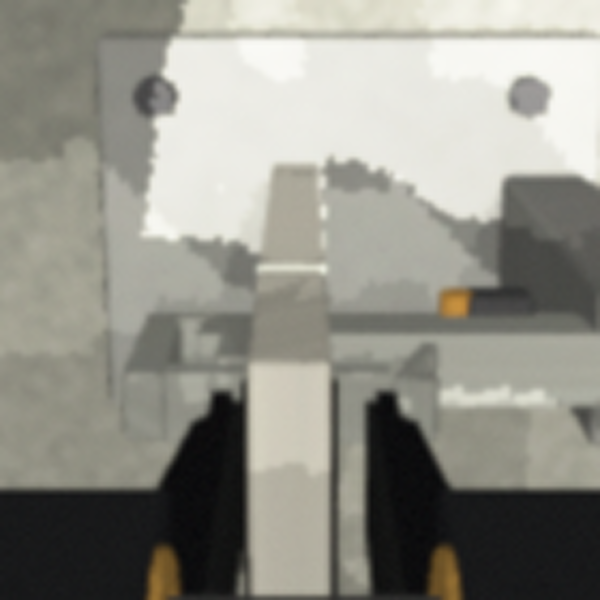

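send_rows(motion=[{"dx": 0,"dy": -0.002,"dz": 0.001,"wx": 0,"wy": 0,"wz": 0,"gripper": 0.17},{"dx": 0,"dy": -0.002,"dz": 0.001,"wx": 0,"wy": 0,"wz": 0,"gripper": 0.15},{"dx": 0,"dy": -0.002,"dz": 0.001,"wx": 0,"wy": 0,"wz": 0,"gripper": 0.15}])

```text
time_s: 4.87
position: [555.5, -140.5, 152.8]
tool_rot: [0.784, 0.621, -0.0, -0.0]
force: [0.8, -0.2, -0.0]
opening: 14.6
```

```bash
python3 - <<'E'
from h import *
import cv2
st=read_state();f=grab_frame('wrist')
print(st['position'],st['force'],st['wrist_torque'],st['opening'])
f=f[:,:,::-1]
cv2.imwrite('pics/g_w2.png',cv2.resize(f[190:270,210:290],(600,600),interpolation=cv2.INTER_CUBIC))
E
```

```text
[ 555.46969089 -140.51237433  152.79223005] [ 0.80066765 -0.21944439 -0.04719898] [-0.10031319  0.08344388 -0.02153209] 14.605320876052472
```

View pics/g_w2.png

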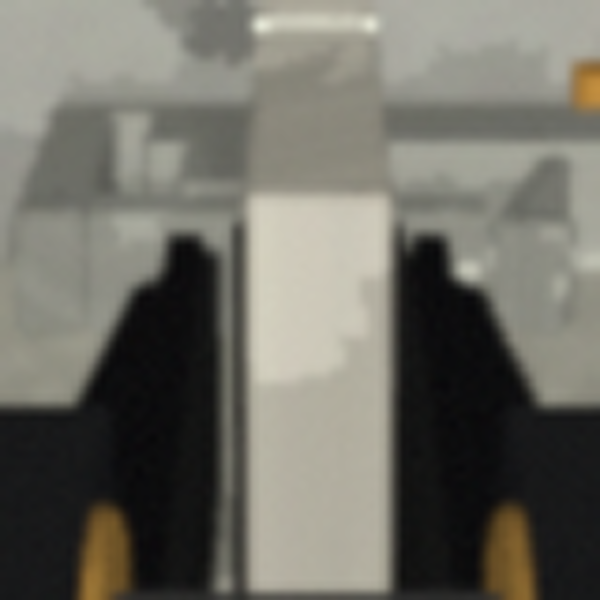

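send_rows(motion=[{"dx": 0,"dy": 0.001,"dz": 0,"wx": 0,"wy": 0,"wz": 0,"gripper": 0.13},{"dx": 0,"dy": 0.001,"dz": 0,"wx": 0,"wy": 0,"wz": 0,"gripper": 0.12},{"dx": 0,"dy": 0.001,"dz": 0,"wx": 0,"wy": 0,"wz": 0,"gripper": 0.115}])

```text
time_s: 5.17
position: [556.7, -140.8, 152.8]
tool_rot: [0.784, 0.621, 0.0, -0.0]
force: [-0.7, 0.4, -0.2]
opening: 11.2
```

send_rows(motion=[{"dx": 0,"dy": 0,"dz": 0,"wx": 0,"wy": 0,"wz": 0,"gripper": 0.1},{"dx": 0,"dy": 0,"dz": 0,"wx": 0,"wy": 0,"wz": 0,"gripper": 0.08},{"dx": 0,"dy": 0,"dz": 0,"wx": 0,"wy": 0,"wz": 0,"gripper": 0.06}])

```text
time_s: 5.42
position: [556.6, -140.7, 152.8]
tool_rot: [0.784, 0.621, 0.0, -0.0]
force: [0.4, -0.1, -0.1]
opening: 9.8
```

send_rows(motion=[{"dx": 0,"dy": 0,"dz": 0,"wx": 0,"wy": 0,"wz": 0,"gripper": 0},{"dx": 0,"dy": 0,"dz": 0,"wx": 0,"wy": 0,"wz": 0,"gripper": 0},{"dx": 0,"dy": 0,"dz": 0,"wx": 0,"wy": 0,"wz": 0,"gripper": 0}], grip_force=50)

```text
time_s: 5.67
position: [556.5, -140.7, 152.7]
tool_rot: [0.784, 0.621, 0.0, -0.0]
force: [0.6, -0.6, -0.7]
opening: 9.6
```

send_rows(motion=[{"dx": 0,"dy": 0,"dz": -0.0006,"wx": 0,"wy": 0,"wz": 0,"gripper": 0},{"dx": 0,"dy": 0,"dz": -0.0012,"wx": 0,"wy": 0,"wz": 0,"gripper": 0},{"dx": 0,"dy": 0,"dz": -0.0012,"wx": 0,"wy": 0,"wz": 0,"gripper": 0}])

```text
time_s: 5.92
position: [556.6, -140.7, 154.0]
tool_rot: [0.784, 0.621, 0.0, -0.0]
force: [0.3, -0.1, -2.4]
opening: 9.6
```

```bash
python3 - <<'E'
from h import *
st=read_state();print(st['position'],st['force'],st['wrist_torque'],st['opening']);print(rel((556.6,-140.7,152.8),-13.2))
E
```

```text
[ 556.55740318 -140.69261826  154.02845458] [ 0.29032059 -0.06344149 -2.39415267] [-0.01878916  0.07008073 -0.0127826 ] 9.617750910349988
d [0.     0.     0.0012] w [-0.01 -0.01 -0.04]
(array([2.43367832e-06, 4.32659841e-05, 1.22845096e-03]), array([-0.00516438, -0.00638092, -0.04000349]))
```

send_rows(motion=[{"dx": 0,"dy": 0.001,"dz": 0,"wx": 0,"wy": 0,"wz": 0,"gripper": 0},{"dx": 0,"dy": 0.002,"dz": 0,"wx": 0,"wy": 0,"wz": 0,"gripper": 0},{"dx": 0,"dy": 0.003,"dz": 0,"wx": 0,"wy": 0,"wz": 0,"gripper": 0},{"dx": 0,"dy": 0.004,"dz": 0,"wx": 0,"wy": 0,"wz": 0,"gripper": 0},{"dx": 0,"dy": 0.004,"dz": 0,"wx": 0,"wy": 0,"wz": 0,"gripper": 0}])

```text
time_s: 6.33
position: [560.7, -141.7, 154.0]
tool_rot: [0.784, 0.621, 0.0, 0.0]
force: [-0.4, 0.1, -1.4]
opening: 9.6
```

send_rows(motion=[{"dx": 0,"dy": 0.001,"dz": 0,"wx": 0,"wy": 0,"wz": 0,"gripper": 0},{"dx": 0,"dy": 0.002,"dz": 0,"wx": 0,"wy": 0,"wz": 0,"gripper": 0},{"dx": 0,"dy": 0.003,"dz": 0,"wx": 0,"wy": 0,"wz": 0,"gripper": 0},{"dx": 0,"dy": 0.003,"dz": 0,"wx": 0,"wy": 0,"wz": 0,"gripper": 0}])

```text
time_s: 6.67
position: [563.6, -142.4, 154.0]
tool_rot: [0.784, 0.621, 0.0, 0.0]
force: [0.3, 0.2, -1.7]
opening: 9.7
```

send_rows(motion=[{"dx": 0,"dy": 0.001,"dz": 0,"wx": 0,"wy": 0,"wz": 0,"gripper": 0},{"dx": 0,"dy": 0.002,"dz": 0,"wx": 0,"wy": 0,"wz": 0,"gripper": 0},{"dx": 0,"dy": 0.002,"dz": 0,"wx": 0,"wy": 0,"wz": 0,"gripper": 0}])

```text
time_s: 6.92
position: [565.5, -142.8, 154.0]
tool_rot: [0.784, 0.621, 0.0, 0.0]
force: [0.6, -0.4, -2.2]
opening: 9.8
```

send_rows(motion=[{"dx": 0,"dy": 0.001,"dz": 0,"wx": 0,"wy": 0,"wz": 0,"gripper": 0},{"dx": 0,"dy": 0.0015,"dz": 0,"wx": 0,"wy": 0,"wz": 0,"gripper": 0},{"dx": 0,"dy": 0.0015,"dz": 0,"wx": 0,"wy": 0,"wz": 0,"gripper": 0}])

```text
time_s: 7.17
position: [566.9, -143.2, 154.0]
tool_rot: [0.784, 0.621, 0.0, 0.0]
force: [-0.5, -0.6, -1.6]
opening: 9.7
```

send_rows(motion=[{"dx": 0,"dy": 0.001,"dz": 0,"wx": 0,"wy": 0,"wz": 0,"gripper": 0},{"dx": 0,"dy": 0.002,"dz": 0,"wx": 0,"wy": 0,"wz": 0,"gripper": 0},{"dx": 0,"dy": 0.002,"dz": 0,"wx": 0,"wy": 0,"wz": 0,"gripper": 0}])

```text
time_s: 7.42
position: [569.0, -143.6, 154.0]
tool_rot: [0.784, 0.621, 0.0, 0.0]
force: [-0.1, -1.2, -2.4]
opening: 10.2
```

```bash
python3 - <<'E'
from h import *
import cv2
st=read_state();f=grab_frame('wrist');print(st['position'],st['force'],st['wrist_torque'])
cv2.imwrite('pics/h1.png',cv2.resize(f[170:270,200:300,::-1],(600,600),interpolation=cv2.INTER_CUBIC))
f=grab_frame('side');cv2.imwrite('pics/h2.png',cv2.resize(f[170:290,220:340,::-1],(600,600),interpolation=cv2.INTER_CUBIC))
E
```

```text
[ 568.96341553 -143.64930813  154.00750031] [-0.05594756 -1.20185935 -2.3745104 ] [-0.12639616  0.06168151  0.02137231]
```

View pics/h1.png

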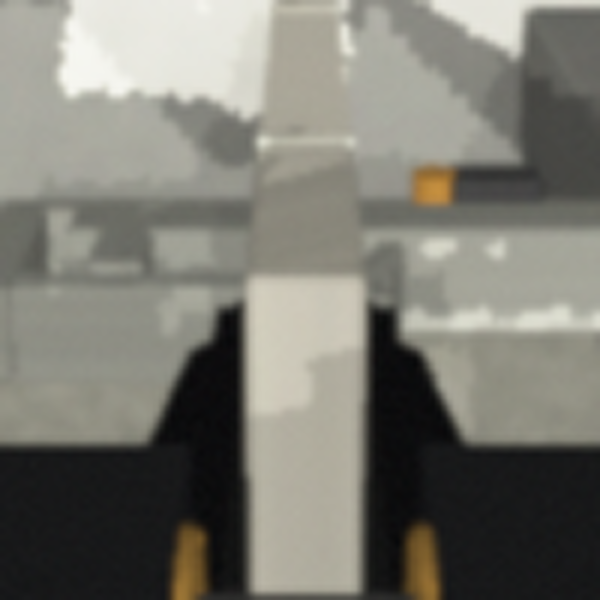

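View pics/h2.png

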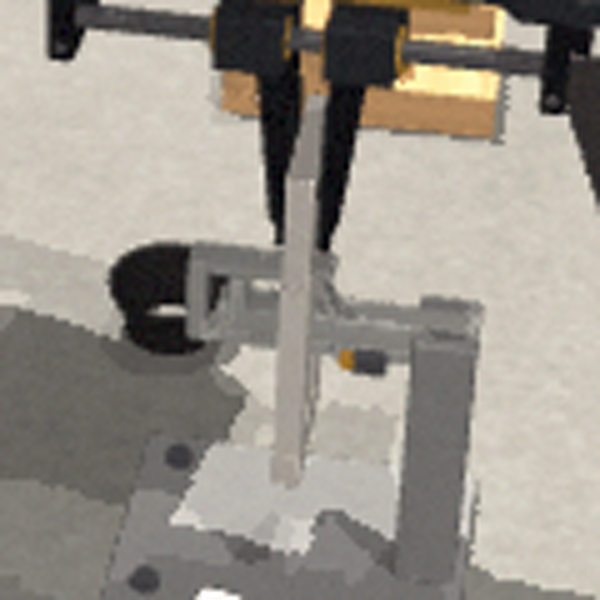

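The views show the plate held between the pads, with the keeper flap just behind it at side-crop (335,280). The plate is nearly touching it, so I'll keep pushing in small steps.

send_rows(motion=[{"dx": 0,"dy": 0.0008,"dz": 0,"wx": 0,"wy": 0,"wz": 0,"gripper": 0},{"dx": 0,"dy": 0.0015,"dz": 0,"wx": 0,"wy": 0,"wz": 0,"gripper": 0},{"dx": 0,"dy": 0.0015,"dz": 0,"wx": 0,"wy": 0,"wz": 0,"gripper": 0}])

```text
time_s: 7.77
position: [569.8, -143.8, 153.8]
tool_rot: [0.784, 0.621, -0.0, -0.001]
force: [-2.6, 0.1, -1.8]
opening: 10.4
```

send_rows(motion=[{"dx": 0,"dy": 0.0008,"dz": 0,"wx": 0,"wy": 0,"wz": 0,"gripper": 0},{"dx": 0,"dy": 0.0012,"dz": 0,"wx": 0,"wy": 0,"wz": 0,"gripper": 0},{"dx": 0,"dy": 0.0012,"dz": 0,"wx": 0,"wy": 0,"wz": 0,"gripper": 0}])

```text
time_s: 8.02
position: [571.3, -144.1, 153.9]
tool_rot: [0.784, 0.621, -0.0, -0.0]
force: [-3.2, 1.7, -0.5]
opening: 10.0
```

send_rows(motion=[{"dx": 0,"dy": 0.0005,"dz": 0,"wx": 0,"wy": 0,"wz": 0,"gripper": 0},{"dx": 0,"dy": 0.001,"dz": 0,"wx": 0,"wy": 0,"wz": 0,"gripper": 0},{"dx": 0,"dy": 0.001,"dz": 0,"wx": 0,"wy": 0,"wz": 0,"gripper": 0}])

```text
time_s: 8.27
position: [572.4, -144.4, 154.0]
tool_rot: [0.784, 0.621, -0.0, -0.0]
force: [-2.9, 0.8, -1.4]
opening: 9.8
```

send_rows(motion=[{"dx": 0,"dy": 0.0005,"dz": 0,"wx": 0,"wy": 0,"wz": 0,"gripper": 0},{"dx": 0,"dy": 0.001,"dz": 0,"wx": 0,"wy": 0,"wz": 0,"gripper": 0},{"dx": 0,"dy": 0.001,"dz": 0,"wx": 0,"wy": 0,"wz": 0,"gripper": 0}])

```text
time_s: 8.52
position: [573.3, -144.7, 154.0]
tool_rot: [0.784, 0.621, 0.0, -0.0]
force: [-3.1, 1.1, -0.8]
opening: 9.6
```

send_rows(motion=[{"dx": 0,"dy": 0.0004,"dz": 0,"wx": 0,"wy": 0,"wz": 0,"gripper": 0},{"dx": 0,"dy": 0.0008,"dz": 0,"wx": 0,"wy": 0,"wz": 0,"gripper": 0},{"dx": 0,"dy": 0.0008,"dz": 0,"wx": 0,"wy": 0,"wz": 0,"gripper": 0}])

```text
time_s: 8.77
position: [574.1, -144.9, 154.0]
tool_rot: [0.784, 0.621, 0.0, -0.0]
force: [-4.1, 0.2, -0.6]
opening: 9.6
```

send_rows(motion=[{"dx": 0,"dy": 0.0004,"dz": 0,"wx": 0,"wy": 0,"wz": 0,"gripper": 0},{"dx": 0,"dy": 0.0008,"dz": 0,"wx": 0,"wy": 0,"wz": 0,"gripper": 0},{"dx": 0,"dy": 0.0008,"dz": 0,"wx": 0,"wy": 0,"wz": 0,"gripper": 0}])

```text
time_s: 9.02
position: [574.9, -145.0, 154.0]
tool_rot: [0.784, 0.621, 0.0, -0.0]
force: [-2.9, 1.0, -0.9]
opening: 9.5
```

send_rows(motion=[{"dx": 0,"dy": 0.0004,"dz": 0,"wx": 0,"wy": 0,"wz": 0,"gripper": 0},{"dx": 0,"dy": 0.0008,"dz": 0,"wx": 0,"wy": 0,"wz": 0,"gripper": 0},{"dx": 0,"dy": 0.0008,"dz": 0,"wx": 0,"wy": 0,"wz": 0,"gripper": 0}])

```text
time_s: 9.27
position: [575.7, -145.2, 154.0]
tool_rot: [0.784, 0.621, 0.0, -0.0]
force: [-2.9, 1.5, 0.5]
opening: 9.6
```

send_rows(motion=[{"dx": 0,"dy": 0.0004,"dz": 0,"wx": 0,"wy": 0,"wz": 0,"gripper": 0},{"dx": 0,"dy": 0.0007,"dz": 0,"wx": 0,"wy": 0,"wz": 0,"gripper": 0},{"dx": 0,"dy": 0.0007,"dz": 0,"wx": 0,"wy": 0,"wz": 0,"gripper": 0}])

```text
time_s: 9.52
position: [576.4, -145.4, 154.0]
tool_rot: [0.784, 0.621, 0.0, -0.0]
force: [-3.6, 0.4, -0.9]
opening: 9.9
```

```bash
python3 - <<'E'
from h import *
import cv2
for i in range(3):
    st=read_state();f=grab_frame('side');print(st['position'],st['force']@np.array([.974,-.228,0]),st['wrist_torque'])
cv2.imwrite('pics/i2.png',cv2.resize(f[190:270,240:320,::-1],(600,600),interpolation=cv2.INTER_CUBIC))
E
```

```text
[ 576.41341175 -145.36688615  154.00776934] -3.613831348270743 [ 0.10992983  0.91608681 -0.03426365]
[ 576.34802858 -145.37249623  154.00567323] -4.4652674836485255 [0.14650283 0.92709136 0.05236863]
[ 576.34563017 -145.36951359  154.04071491] -3.685373261697483 [0.11542262 0.84618852 0.01052905]
```

View pics/i2.png

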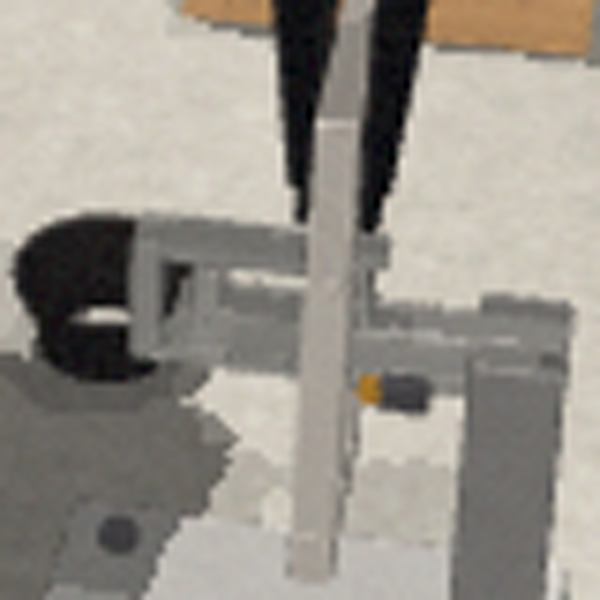

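send_rows(motion=[{"dx": 0,"dy": 0.0004,"dz": 0,"wx": 0,"wy": 0,"wz": 0,"gripper": 0},{"dx": 0,"dy": 0.0007,"dz": 0,"wx": 0,"wy": 0,"wz": 0,"gripper": 0},{"dx": 0,"dy": 0.0007,"dz": 0,"wx": 0,"wy": 0,"wz": 0,"gripper": 0}])

```text
time_s: 9.92
position: [577.1, -145.5, 154.0]
tool_rot: [0.784, 0.621, 0.0, -0.0]
force: [-4.0, 0.2, 0.9]
opening: 9.5
```

send_rows(motion=[{"dx": 0,"dy": 0.0003,"dz": 0,"wx": 0,"wy": 0,"wz": 0,"gripper": 0},{"dx": 0,"dy": 0.0006,"dz": 0,"wx": 0,"wy": 0,"wz": 0,"gripper": 0},{"dx": 0,"dy": 0.0006,"dz": 0,"wx": 0,"wy": 0,"wz": 0,"gripper": 0}])

```text
time_s: 10.17
position: [577.7, -145.7, 154.0]
tool_rot: [0.784, 0.621, 0.0, -0.0]
force: [-4.0, 0.7, 0.4]
opening: 9.9
```

send_rows(motion=[{"dx": 0,"dy": 0.0003,"dz": 0,"wx": 0,"wy": 0,"wz": 0,"gripper": 0},{"dx": 0,"dy": 0.0006,"dz": 0,"wx": 0,"wy": 0,"wz": 0,"gripper": 0},{"dx": 0,"dy": 0.0006,"dz": 0,"wx": 0,"wy": 0,"wz": 0,"gripper": 0}])

```text
time_s: 10.42
position: [578.2, -145.8, 154.0]
tool_rot: [0.784, 0.621, 0.0, -0.0]
force: [-4.0, 0.9, -0.5]
opening: 9.9
```

send_rows(motion=[{"dx": 0,"dy": 0.0003,"dz": 0,"wx": 0,"wy": 0,"wz": 0,"gripper": 0},{"dx": 0,"dy": 0.0005,"dz": 0,"wx": 0,"wy": 0,"wz": 0,"gripper": 0},{"dx": 0,"dy": 0.0005,"dz": 0,"wx": 0,"wy": 0,"wz": 0,"gripper": 0}])

```text
time_s: 10.67
position: [578.5, -145.9, 154.0]
tool_rot: [0.784, 0.621, -0.0, -0.0]
force: [-5.3, 1.2, 0.6]
opening: 9.4
```

send_rows(motion=[{"dx": 0,"dy": 0.0003,"dz": 0,"wx": 0,"wy": 0,"wz": 0,"gripper": 0},{"dx": 0,"dy": 0.0005,"dz": 0,"wx": 0,"wy": 0,"wz": 0,"gripper": 0},{"dx": 0,"dy": 0.0005,"dz": 0,"wx": 0,"wy": 0,"wz": 0,"gripper": 0}])

```text
time_s: 10.92
position: [578.6, -145.9, 153.9]
tool_rot: [0.784, 0.621, -0.0, -0.001]
force: [-7.3, 1.4, 2.8]
opening: 9.9
```

send_rows(motion=[{"dx": 0,"dy": 0.0003,"dz": 0,"wx": 0,"wy": 0,"wz": 0,"gripper": 0},{"dx": 0,"dy": 0.0005,"dz": 0,"wx": 0,"wy": 0,"wz": 0,"gripper": 0},{"dx": 0,"dy": 0.0005,"dz": 0,"wx": 0,"wy": 0,"wz": 0,"gripper": 0}])

```text
time_s: 11.17
position: [578.6, -145.9, 153.9]
tool_rot: [0.784, 0.621, -0.001, -0.001]
force: [-8.4, 2.1, 3.4]
opening: 9.6
```

send_rows(motion=[{"dx": 0,"dy": -0.0003,"dz": -0.0008,"wx": 0,"wy": 0,"wz": 0,"gripper": 0},{"dx": 0,"dy": -0.0003,"dz": -0.0016,"wx": 0,"wy": 0,"wz": 0,"gripper": 0},{"dx": 0,"dy": -0.0003,"dz": -0.0025,"wx": 0,"wy": 0,"wz": 0,"gripper": 0},{"dx": 0,"dy": -0.0003,"dz": -0.0025,"wx": 0,"wy": 0,"wz": 0,"gripper": 0}])

```text
time_s: 11.5
position: [578.6, -145.8, 155.8]
tool_rot: [0.784, 0.621, -0.001, -0.001]
force: [-6.3, 1.2, -2.8]
opening: 9.8
```

send_rows(motion=[{"dx": 0,"dy": 0,"dz": -0.0008,"wx": 0,"wy": 0,"wz": 0,"gripper": 0},{"dx": 0,"dy": 0,"dz": -0.0016,"wx": 0,"wy": 0,"wz": 0,"gripper": 0},{"dx": 0,"dy": 0,"dz": -0.0016,"wx": 0,"wy": 0,"wz": 0,"gripper": 0}])

```text
time_s: 11.75
position: [578.6, -145.8, 157.4]
tool_rot: [0.784, 0.621, -0.001, -0.001]
force: [-5.8, 0.9, -3.6]
opening: 9.8
```

send_rows(motion=[{"dx": 0,"dy": 0,"dz": -0.0015,"wx": 0,"wy": 0,"wz": 0,"gripper": 0},{"dx": 0,"dy": 0,"dz": -0.003,"wx": 0,"wy": 0,"wz": 0,"gripper": 0},{"dx": 0,"dy": 0,"dz": -0.0045,"wx": 0,"wy": 0,"wz": 0,"gripper": 0},{"dx": 0,"dy": 0,"dz": -0.006,"wx": 0,"wy": 0,"wz": 0,"gripper": 0},{"dx": 0,"dy": 0,"dz": -0.006,"wx": 0,"wy": 0,"wz": 0,"gripper": 0}])

```text
time_s: 12.17
position: [578.6, -145.8, 163.5]
tool_rot: [0.784, 0.621, -0.001, -0.001]
force: [-6.1, 1.3, -1.2]
opening: 10.1
```

```bash
python3 - <<'E'
from h import *
import cv2
st=read_state();f=grab_frame('side');print(st['position'],st['force'],st['wrist_torque'])
cv2.imwrite('pics/j2.png',cv2.resize(f[190:270,240:320,::-1],(600,600),interpolation=cv2.INTER_CUBIC))
E
```

```text
[ 578.61924544 -145.81377346  163.52050693] [-6.08103707  1.30018552 -1.23358337] [0.21840802 1.47044372 0.02967659]
```

View pics/j2.png

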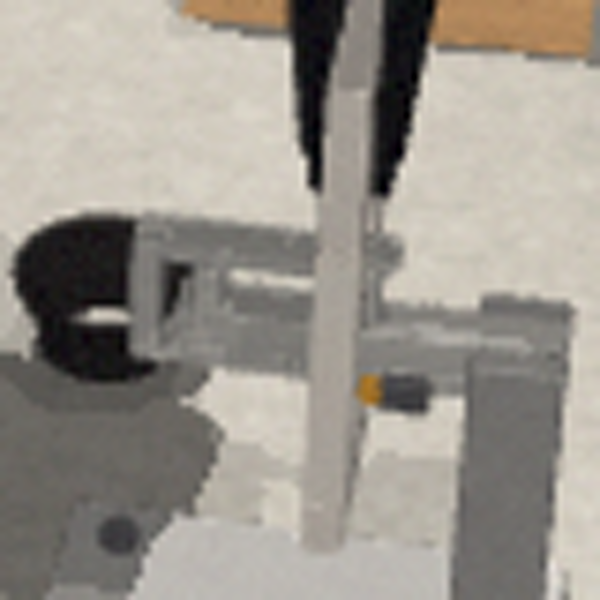

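send_rows(motion=[{"dx": 0,"dy": 0,"dz": -0.003,"wx": 0,"wy": 0,"wz": 0,"gripper": 0},{"dx": 0,"dy": 0,"dz": -0.006,"wx": 0,"wy": 0,"wz": 0,"gripper": 0},{"dx": 0,"dy": 0,"dz": -0.009,"wx": 0,"wy": 0,"wz": 0,"gripper": 0},{"dx": 0,"dy": 0,"dz": -0.0115,"wx": 0,"wy": 0,"wz": 0,"gripper": 0},{"dx": 0,"dy": 0,"dz": -0.0138,"wx": 0,"wy": 0,"wz": 0,"gripper": 0}])

```text
time_s: 12.63
position: [580.2, -146.4, 178.3]
tool_rot: [0.784, 0.621, 0.001, 0.001]
force: [-0.7, -0.5, -1.6]
opening: 9.7
```

send_rows(motion=[{"dx": 0,"dy": 0,"dz": 0,"wx": 0,"wy": 0,"wz": 0,"gripper": 0},{"dx": 0,"dy": 0,"dz": 0,"wx": 0,"wy": 0,"wz": 0,"gripper": 0}])

```text
time_s: 12.8
position: [579.8, -146.2, 178.2]
tool_rot: [0.784, 0.621, 0.0, 0.001]
force: [-0.1, 0.5, -2.1]
opening: 9.9
```

```bash
python3 - <<'E'
from h import *
import cv2
st=read_state();f=grab_frame('side');print(st['position'],st['force'],st['wrist_torque'])
rel((573,-144.5,177.3),-13.2)
cv2.imwrite('pics/k2.png',cv2.resize(f[190:270,240:320,::-1],(600,600),interpolation=cv2.INTER_CUBIC))
E
```

```text
[ 579.8287335  -146.24648324  178.17560024] [-0.06826363  0.51323704 -2.05381098] [-0.04468715  0.08730849  0.01392291]
d [ 0.0001 -0.0069  0.0007] w [ 0.05 -0.   -0.04]
```

View pics/k2.png

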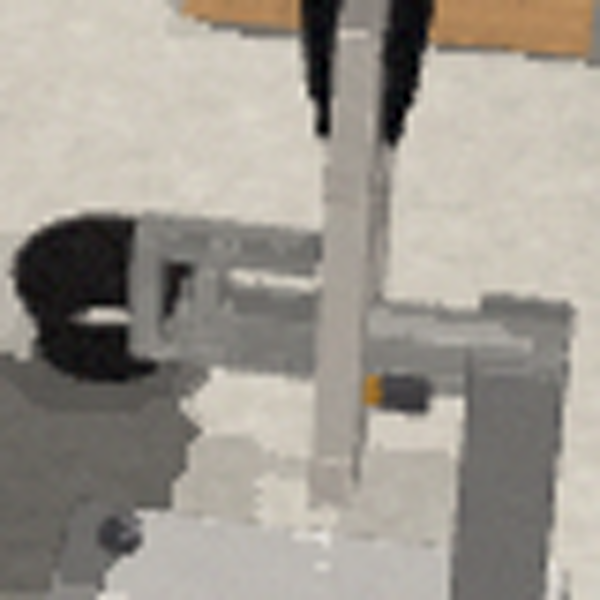

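```bash
python3 - <<'E'
from h import *
st=np.load('d_st.npy',allow_pickle=True).item();C=cam('wrist',st)
p=lambda u,v:(150+u/3-.33,100+v/3-.33)
print('wrist: top edge(z~80) / foot(z0)',onz(C,[p(48,362),p(72,375)],80).round(),onz(C,[p(75,310),p(115,350)],0).round())
S=cam('scene');s=lambda u,v:(160+u/5-.4,100+v/5-.4)
print('scene foot',onz(S,[s(497,292),s(552,306)],0).round(),'top@80',onz(S,[s(500,130),s(560,175)],80).round(), onz(S,[s(500,130),s(560,175)],90).round())
D=cam('side');d=lambda u,v:(180+u/3.7-.4,150+v/3.7-.4)
print('side foot',onz(D,[d(78,555),d(60,510)],0).round(),'top',onz(D,[d(52,375),d(70,415)],80).round(),onz(D,[d(52,375),d(70,415)],90).round())
rel((579.8-85*.9736,-146.2+85*.2284,177.4),-13.2)
E
```

```text
wrist: top edge(z~80) / foot(z0) [[ 418. -156.   80.]
 [ 428. -166.   80.]] [[ 413. -152.    0.]
 [ 430. -182.    0.]]
scene foot [[ 433. -172.    0.]
 [ 415. -153.    0.]] top@80 [[ 422. -190.   80.]
 [ 413. -154.   80.]] [[ 427. -181.   90.]
 [ 418. -145.   90.]]
side foot [[ 427. -186.    0.]
 [ 417. -154.    0.]] top [[ 416. -146.   80.]
 [ 426. -175.   80.]] [[ 418. -158.   90.]
 [ 427. -187.   90.]]
d [-0.0001 -0.0848  0.0005] w [ 0.05 -0.   -0.04]
```

send_rows(motion=[{"dx": 0,"dy": -0.002,"dz": 0.0006,"wx": 0,"wy": 0,"wz": 0,"gripper": 0},{"dx": 0,"dy": -0.006,"dz": 0.0006,"wx": 0,"wy": 0,"wz": 0,"gripper": 0},{"dx": 0,"dy": -0.01,"dz": 0.0006,"wx": 0,"wy": 0,"wz": 0,"gripper": 0},{"dx": 0,"dy": -0.014,"dz": 0.0006,"wx": 0,"wy": 0,"wz": 0,"gripper": 0},{"dx": 0,"dy": -0.018,"dz": 0.0006,"wx": 0,"wy": 0,"wz": 0,"gripper": 0}])

```text
time_s: 13.27
position: [561.3, -141.8, 177.3]
tool_rot: [0.784, 0.621, 0.0, -0.0]
force: [0.7, -0.3, -2.3]
opening: 10.0
```

send_rows(motion=[{"dx": 0,"dy": -0.004,"dz": 0,"wx": 0,"wy": 0,"wz": 0,"gripper": 0},{"dx": 0,"dy": -0.008,"dz": 0,"wx": 0,"wy": 0,"wz": 0,"gripper": 0},{"dx": 0,"dy": -0.012,"dz": 0,"wx": 0,"wy": 0,"wz": 0,"gripper": 0},{"dx": 0,"dy": -0.016,"dz": 0,"wx": 0,"wy": 0,"wz": 0,"gripper": 0},{"dx": 0,"dy": -0.02,"dz": 0,"wx": 0,"wy": 0,"wz": 0,"gripper": 0}])

```text
time_s: 13.68
position: [542.0, -137.3, 177.4]
tool_rot: [0.784, 0.621, 0.0, 0.0]
force: [-0.1, -0.9, -1.5]
opening: 9.4
```

send_rows(motion=[{"dx": 0,"dy": -0.005,"dz": 0,"wx": 0,"wy": 0,"wz": 0,"gripper": 0},{"dx": 0,"dy": -0.01,"dz": 0,"wx": 0,"wy": 0,"wz": 0,"gripper": 0},{"dx": 0,"dy": -0.015,"dz": 0,"wx": 0,"wy": 0,"wz": 0,"gripper": 0},{"dx": 0,"dy": -0.02,"dz": 0,"wx": 0,"wy": 0,"wz": 0,"gripper": 0},{"dx": 0,"dy": -0.025,"dz": 0,"wx": 0,"wy": 0,"wz": 0,"gripper": 0}])

```text
time_s: 14.1
position: [517.5, -131.5, 177.3]
tool_rot: [0.784, 0.621, 0.0, 0.0]
force: [0.1, 0.6, -2.2]
opening: 9.8
```

send_rows(motion=[{"dx": 0,"dy": -0.005,"dz": 0,"wx": 0,"wy": 0,"wz": 0,"gripper": 0},{"dx": 0,"dy": -0.01,"dz": 0,"wx": 0,"wy": 0,"wz": 0,"gripper": 0},{"dx": 0,"dy": -0.015,"dz": 0,"wx": 0,"wy": 0,"wz": 0,"gripper": 0},{"dx": 0,"dy": -0.022,"dz": 0,"wx": 0,"wy": 0,"wz": 0,"gripper": 0},{"dx": 0,"dy": -0.022,"dz": 0,"wx": 0,"wy": 0,"wz": 0,"gripper": 0}])

```text
time_s: 14.52
position: [495.4, -126.2, 177.3]
tool_rot: [0.784, 0.621, -0.0, -0.0]
force: [-0.6, 0.2, -1.9]
opening: 10.0
```

```bash
python3 - <<'E'
from h import *
import cv2
st=read_state();f=grab_frame('side');print(st['position'],st['force'],st['wrist_torque'])
cv2.imwrite('pics/l2.png',cv2.resize(f[170:270,210:310,::-1],(600,600),interpolation=cv2.INTER_CUBIC))
E
```

```text
[ 495.38927336 -126.24908507  177.27816009] [-0.57039495  0.23872619 -1.8994432 ] [-0.10842079  0.04262395  0.02056931]
```

View pics/l2.png

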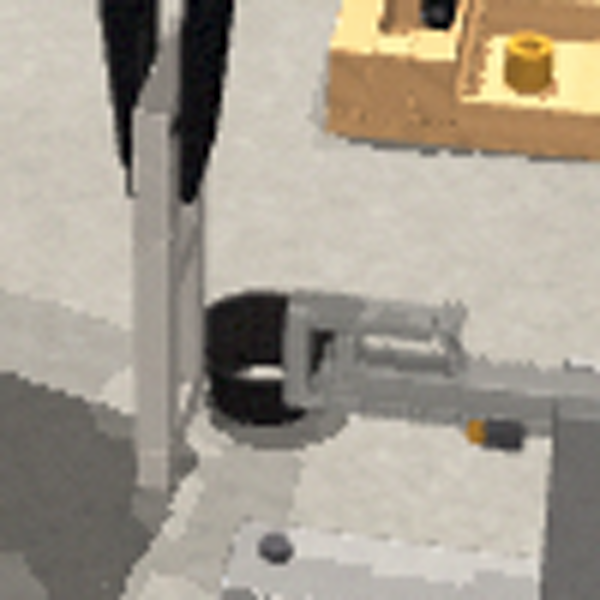

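send_rows(motion=[{"dx": 0,"dy": -0.002,"dz": -0.04,"wx": 0,"wy": 0,"wz": 0,"gripper": 0},{"dx": 0,"dy": -0.002,"dz": -0.075,"wx": 0,"wy": 0,"wz": 0,"gripper": 0},{"dx": 0.02,"dy": -0.002,"dz": -0.075,"wx": 0,"wy": 0,"wz": -1,"gripper": 0},{"dx": 0.05,"dy": 0,"dz": -0.075,"wx": 0,"wy": 0,"wz": -1,"gripper": 0},{"dx": 0.08,"dy": 0.0,"dz": -0.075,"wx": 0,"wy": 0,"wz": -1,"gripper": 0}])

```text
time_s: 14.98
position: [515.5, -48.4, 253.0]
tool_rot: [0.779, 0.627, 0.001, 0.001]
force: [1.2, 0.1, -2.0]
opening: 10.1
```

```bash
python3 - <<'E'
from h import *
rel((597.1,207.4,250),-12.2)
E
```

```text
d [0.2673 0.025  0.0031] w [ 0.1  -0.01 -0.14]
```

send_rows(motion=[{"dx": 0.035,"dy": 0.003,"dz": 0,"wx": 0,"wy": 0,"wz": 0,"gripper": 0},{"dx": 0.07,"dy": 0.007,"dz": 0,"wx": 0,"wy": 0,"wz": 0,"gripper": 0},{"dx": 0.105,"dy": 0.01,"dz": 0,"wx": 0,"wy": 0,"wz": 0,"gripper": 0},{"dx": 0.14,"dy": 0.013,"dz": 0,"wx": 0,"wy": 0,"wz": 0,"gripper": 0},{"dx": 0.175,"dy": 0.016,"dz": 0,"wx": 0,"wy": 0,"wz": 0,"gripper": 0}])

```text
time_s: 15.4
position: [568.1, 120.7, 252.4]
tool_rot: [0.778, 0.628, 0.0, 0.0]
force: [0.5, -1.1, -1.0]
opening: 9.7
```

send_rows(motion=[{"dx": 0.03,"dy": 0.003,"dz": 0,"wx": 0,"wy": 0,"wz": 0,"gripper": 0},{"dx": 0.06,"dy": 0.006,"dz": 0,"wx": 0,"wy": 0,"wz": 0,"gripper": 0},{"dx": 0.08,"dy": 0.008,"dz": 0,"wx": 0,"wy": 0,"wz": 0,"gripper": 0},{"dx": 0.092,"dy": 0.009,"dz": 0.003,"wx": 0,"wy": 0,"wz": 0,"gripper": 0},{"dx": 0.092,"dy": 0.009,"dz": 0.003,"wx": 0,"wy": 0,"wz": 0,"gripper": 0}])

```text
time_s: 15.82
position: [596.1, 208.7, 248.2]
tool_rot: [0.778, 0.628, -0.0, -0.0]
force: [-1.3, -0.3, -1.7]
opening: 10.1
```

```bash
python3 - <<'E'
from h import *
rel((597.1,207.4,155),-12.2)
E
```

```text
d [-0.0011  0.0013  0.0932] w [-0.05  0.    0.07]
```

send_rows(motion=[{"dx": -0.001,"dy": 0.001,"dz": 0.03,"wx": 0,"wy": 0,"wz": 0,"gripper": 0},{"dx": -0.001,"dy": 0.001,"dz": 0.06,"wx": 0,"wy": 0,"wz": 0,"gripper": 0},{"dx": -0.001,"dy": 0.001,"dz": 0.085,"wx": 0,"wy": 0,"wz": 0,"gripper": 0},{"dx": -0.001,"dy": 0.001,"dz": 0.1,"wx": 0,"wy": 0,"wz": 0,"gripper": 0},{"dx": -0.001,"dy": 0.001,"dz": 0.1,"wx": 0,"wy": 0,"wz": 0,"gripper": 0}])

```text
time_s: 16.23
position: [595.2, 204.1, 145.9]
tool_rot: [0.779, 0.627, -0.003, -0.001]
force: [-0.1, -0.6, -1.8]
opening: 10.0
```

```bash
cat > look.py <<'E'
from h import *
import cv2,sys
n=sys.argv[1]
st=read_state();print(st['position'],st['force'])
rel((597.1,207.4,155),-12.2)
o=[]
for c,(r0,r1,c0,c1) in {'side':(100,210,245,340),'scene':(230,384,180,313),'wrist':(120,270,180,310)}.items():
    f=grab_frame(c)[r0:r1,c0:c1,::-1];f=cv2.resize(f,(int((c1-c0)*600/(r1-r0)),600),interpolation=cv2.INTER_CUBIC)
    cv2.imwrite(f'pics/{n}_{c}.png',f)
E
python3 look.py m
```

```text
[595.17835479 204.13047554 145.93417854] [-0.06565245 -0.59368376 -1.76220868]
d [ 0.0036  0.0011 -0.0091] w [-0.3   0.15 -0.09]
```

View pics/m_side.png

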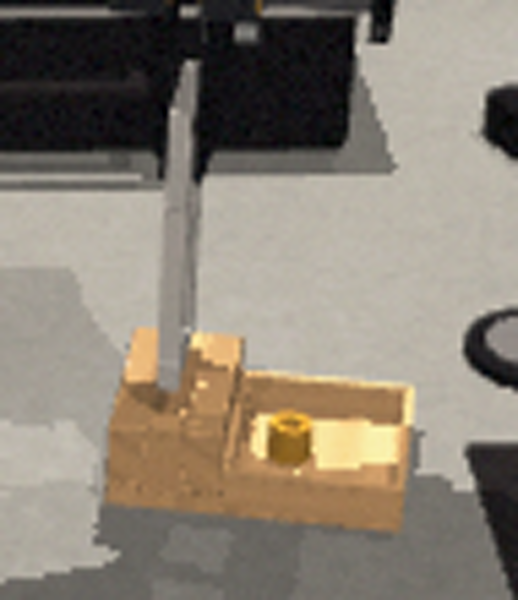

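View pics/m_scene.png

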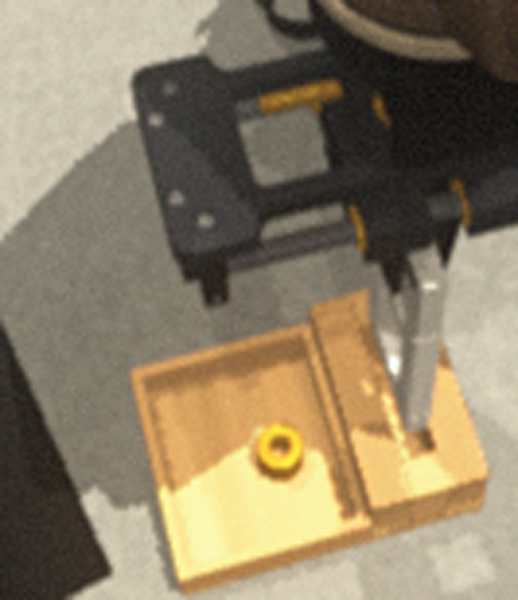

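View pics/m_wrist.png

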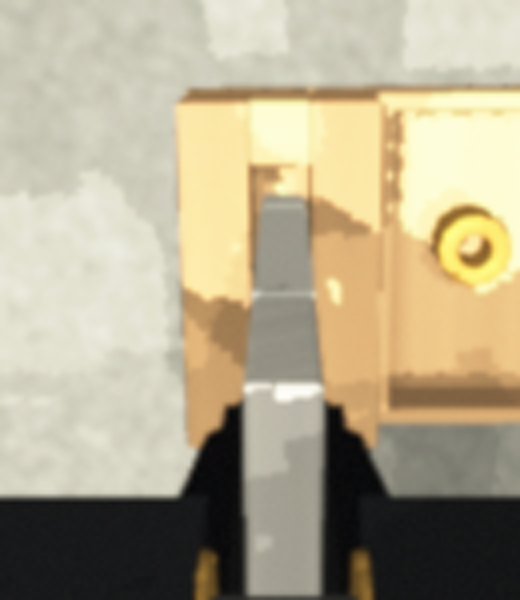

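send_rows(motion=[{"dx": 0.003,"dy": 0.001,"dz": 0,"wx": 0,"wy": 0,"wz": 0,"gripper": 0},{"dx": 0.003,"dy": 0.001,"dz": 0,"wx": 0,"wy": 0,"wz": 0,"gripper": 0},{"dx": 0.003,"dy": 0.001,"dz": 0,"wx": 0,"wy": 0,"wz": 0,"gripper": 0}])

```text
time_s: 16.63
position: [598.7, 208.6, 150.3]
tool_rot: [0.778, 0.628, 0.001, 0.0]
force: [1.0, 0.4, -1.1]
opening: 9.9
```

```bash
python3 look.py n
```

```text
[598.72820576 208.58074106 150.31285336] [ 1.01841184  0.37870743 -1.11742483]
d [-0.0015 -0.0013 -0.0047] w [ 0.08 -0.04 -0.03]
```

View pics/n_wrist.png

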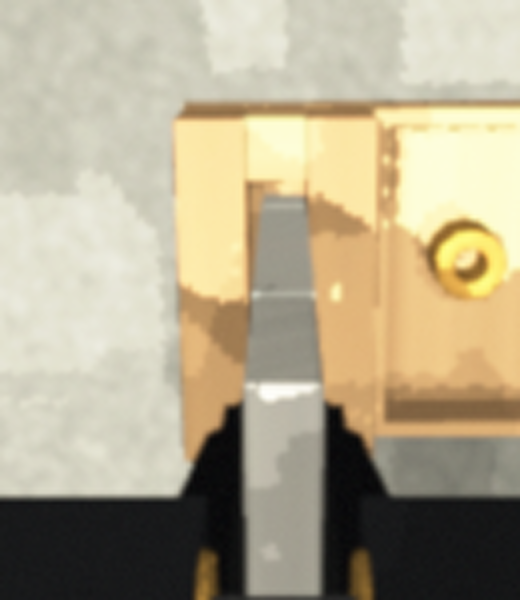

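View pics/n_side.png

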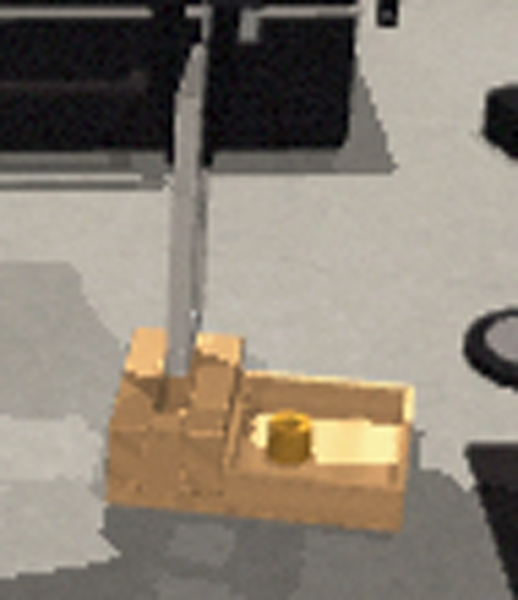

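```bash
python3 - <<'E'
from h import *
st=read_state();C=cam('wrist',st);Rt=R.from_quat(st['tool_rot']).as_matrix()
# tool coords: x along plate width, z down. foot at TCP z+94.8
F=lambda x,z:st['position']+Rt@np.array([x,0,z])
P=[F(27,94.8),F(30,st['position'][2]-40)]
uv=proj(C,P);print((uv-[180,120])*4)
E
```

```text
[[273.79800925 194.57233789]
 [274.17098347 171.5815216 ]]
```

send_rows(motion=[{"dx": -0.002,"dy": -0.0016,"dz": 0,"wx": 0,"wy": 0,"wz": 0,"gripper": 0},{"dx": -0.002,"dy": -0.0016,"dz": 0,"wx": 0,"wy": 0,"wz": 0,"gripper": 0},{"dx": -0.002,"dy": -0.0016,"dz": 0,"wx": 0,"wy": 0,"wz": 0,"gripper": 0},{"dx": -0.002,"dy": -0.0016,"dz": 0,"wx": 0,"wy": 0,"wz": 0,"gripper": 0}])

```text
time_s: 17.12
position: [596.4, 206.8, 149.3]
tool_rot: [0.778, 0.628, 0.0, -0.0]
force: [-0.2, 0.2, -2.1]
opening: 10.0
```

```bash
python3 look.py o
```

```text
[596.35739855 206.77272712 149.33359407] [-0.15549268  0.19087986 -2.14900334]
d [ 0.0008  0.0006 -0.0057] w [ 0.   -0.01 -0.04]
```

View pics/o_wrist.png

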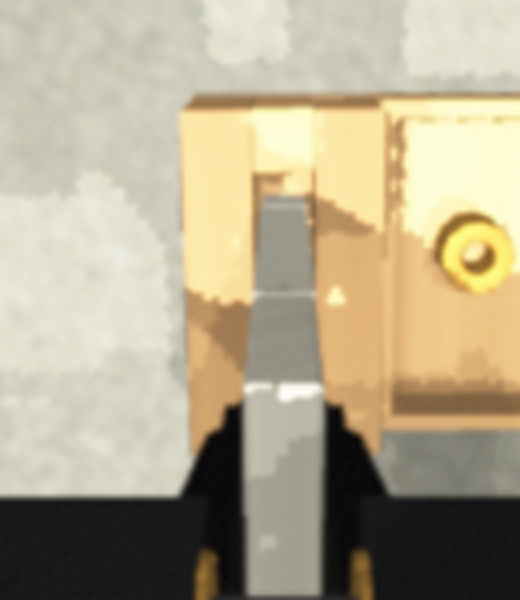

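View pics/o_scene.png

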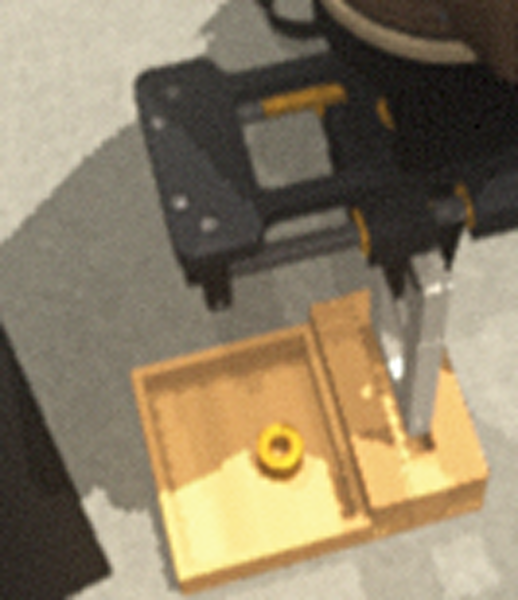

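send_rows(motion=[{"dx": 0,"dy": 0,"dz": 0.004,"wx": 0,"wy": 0,"wz": 0,"gripper": 0},{"dx": 0,"dy": 0,"dz": 0.008,"wx": 0,"wy": 0,"wz": 0,"gripper": 0},{"dx": 0,"dy": 0,"dz": 0.012,"wx": 0,"wy": 0,"wz": 0,"gripper": 0},{"dx": 0,"dy": 0,"dz": 0.016,"wx": 0,"wy": 0,"wz": 0,"gripper": 0},{"dx": 0,"dy": 0,"dz": 0.018,"wx": 0,"wy": 0,"wz": 0,"gripper": 0}])

```text
time_s: 17.68
position: [596.1, 206.7, 130.4]
tool_rot: [0.778, 0.628, -0.0, -0.0]
force: [0.0, -0.2, -1.9]
opening: 9.4
```

send_rows(motion=[{"dx": 0,"dy": 0,"dz": 0.002,"wx": 0,"wy": 0,"wz": 0,"gripper": 0},{"dx": 0,"dy": 0,"dz": 0.004,"wx": 0,"wy": 0,"wz": 0,"gripper": 0},{"dx": 0,"dy": 0,"dz": 0.004,"wx": 0,"wy": 0,"wz": 0,"gripper": 0}])

```text
time_s: 17.93
position: [596.3, 206.8, 126.9]
tool_rot: [0.778, 0.628, -0.0, -0.0]
force: [0.0, 0.2, -1.7]
opening: 9.8
```

```bash
python3 look.py p
```

```text
[596.25250567 206.76561782 126.89855703] [ 0.02633698  0.21128011 -1.73834972]
d [ 0.0008  0.0007 -0.0281] w [-0.03  0.01 -0.04]
```

View pics/p_wrist.png

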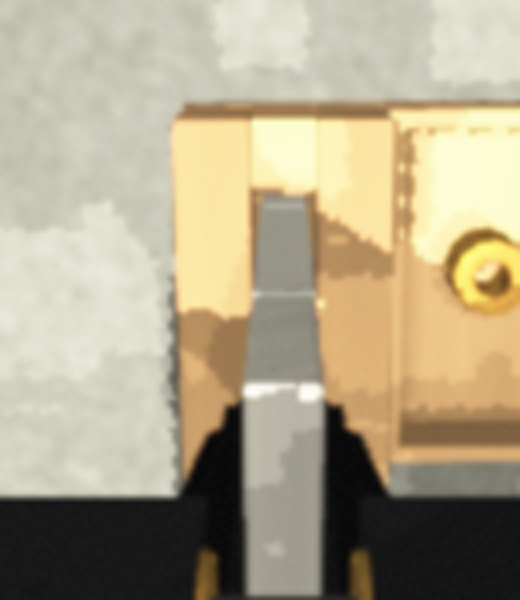

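send_rows(motion=[{"dx": 0,"dy": 0,"dz": 0.003,"wx": 0,"wy": 0,"wz": 0,"gripper": 0},{"dx": 0,"dy": 0,"dz": 0.007,"wx": 0,"wy": 0,"wz": 0,"gripper": 0},{"dx": 0,"dy": 0,"dz": 0.011,"wx": 0,"wy": 0,"wz": 0,"gripper": 0},{"dx": 0,"dy": 0,"dz": 0.014,"wx": 0,"wy": 0,"wz": 0,"gripper": 0},{"dx": 0,"dy": 0,"dz": 0.017,"wx": 0,"wy": 0,"wz": 0,"gripper": 0}])

```text
time_s: 18.5
position: [596.3, 206.8, 109.8]
tool_rot: [0.778, 0.628, -0.0, -0.0]
force: [0.5, -0.6, -1.4]
opening: 9.6
```

send_rows(motion=[{"dx": 0,"dy": 0,"dz": 0.001,"wx": 0,"wy": 0,"wz": 0,"gripper": 0},{"dx": 0,"dy": 0,"dz": 0.002,"wx": 0,"wy": 0,"wz": 0,"gripper": 0},{"dx": 0,"dy": 0,"dz": 0.002,"wx": 0,"wy": 0,"wz": 0,"gripper": 0}])

```text
time_s: 18.75
position: [596.3, 206.8, 108.1]
tool_rot: [0.778, 0.628, -0.0, -0.0]
force: [0.1, 0.6, -2.4]
opening: 9.4
```

send_rows(motion=[{"dx": 0,"dy": 0,"dz": 0.0008,"wx": 0,"wy": 0,"wz": 0,"gripper": 0},{"dx": 0,"dy": 0,"dz": 0.0015,"wx": 0,"wy": 0,"wz": 0,"gripper": 0},{"dx": 0,"dy": 0,"dz": 0.0015,"wx": 0,"wy": 0,"wz": 0,"gripper": 0}])

```text
time_s: 19.0
position: [596.4, 206.8, 106.8]
tool_rot: [0.778, 0.628, 0.0, -0.0]
force: [0.4, -0.6, -1.3]
opening: 9.8
```

send_rows(motion=[{"dx": 0,"dy": 0,"dz": 0.0008,"wx": 0,"wy": 0,"wz": 0,"gripper": 0},{"dx": 0,"dy": 0,"dz": 0.0013,"wx": 0,"wy": 0,"wz": 0,"gripper": 0},{"dx": 0,"dy": 0,"dz": 0.0013,"wx": 0,"wy": 0,"wz": 0,"gripper": 0}])

```text
time_s: 19.25
position: [596.3, 206.8, 105.4]
tool_rot: [0.778, 0.628, 0.0, -0.0]
force: [-0.4, 0.2, -1.2]
opening: 9.7
```

send_rows(motion=[{"dx": 0,"dy": 0,"dz": 0.0005,"wx": 0,"wy": 0,"wz": 0,"gripper": 0},{"dx": 0,"dy": 0,"dz": 0.001,"wx": 0,"wy": 0,"wz": 0,"gripper": 0},{"dx": 0,"dy": 0,"dz": 0.001,"wx": 0,"wy": 0,"wz": 0,"gripper": 0}])

```text
time_s: 19.5
position: [596.5, 206.8, 104.8]
tool_rot: [0.778, 0.628, 0.0, 0.0]
force: [-1.0, 1.4, 1.7]
opening: 9.9
```

send_rows(motion=[{"dx": 0,"dy": 0,"dz": 0.0005,"wx": 0,"wy": 0,"wz": 0,"gripper": 0},{"dx": 0,"dy": 0,"dz": 0.0005,"wx": 0,"wy": 0,"wz": 0,"gripper": 0},{"dx": 0,"dy": 0,"dz": 0.0005,"wx": 0,"wy": 0,"wz": 0,"gripper": 0}])

```text
time_s: 19.75
position: [596.5, 206.9, 104.8]
tool_rot: [0.778, 0.628, 0.0, 0.0]
force: [-1.9, -0.4, 5.4]
opening: 10.0
```

```bash
python3 look.py q
```

```text
[596.49176169 206.86227739 104.76657109] [-1.89966021 -0.41158687  5.36346819]
d [ 0.0007  0.0005 -0.0502] w [ 0.03 -0.02 -0.04]
```

View pics/q_side.png

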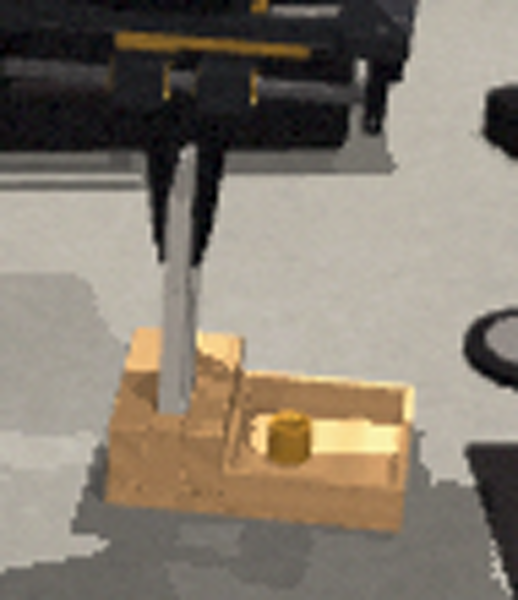

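The plate is on the slot floor: the TCP stopped at the height I worked out, with 5 N upward. Next I ease off, open the gripper, and withdraw straight up.

send_rows(motion=[{"dx": 0,"dy": 0,"dz": -0.0005,"wx": 0,"wy": 0,"wz": 0,"gripper": 0},{"dx": 0,"dy": 0,"dz": -0.0005,"wx": 0,"wy": 0,"wz": 0,"gripper": 0.12},{"dx": 0,"dy": 0,"dz": -0.0005,"wx": 0,"wy": 0,"wz": 0,"gripper": 0.2},{"dx": 0,"dy": 0,"dz": -0.0005,"wx": 0,"wy": 0,"wz": 0,"gripper": 0.35},{"dx": 0,"dy": 0,"dz": -0.0005,"wx": 0,"wy": 0,"wz": 0,"gripper": 0.5}])

```text
time_s: 20.32
position: [596.4, 206.8, 104.5]
tool_rot: [0.778, 0.628, 0.0, -0.0]
force: [0.9, -0.9, 0.2]
opening: 26.0
```

send_rows(motion=[{"dx": 0,"dy": 0,"dz": 0,"wx": 0,"wy": 0,"wz": 0,"gripper": 0.6},{"dx": 0,"dy": 0,"dz": -0.005,"wx": 0,"wy": 0,"wz": 0,"gripper": 0.6},{"dx": 0,"dy": 0,"dz": -0.02,"wx": 0,"wy": 0,"wz": 0,"gripper": 0.6},{"dx": 0,"dy": 0,"dz": -0.04,"wx": 0,"wy": 0,"wz": 0,"gripper": 0.6},{"dx": 0,"dy": 0,"dz": -0.07,"wx": 0,"wy": 0,"wz": 0,"gripper": 0.6}])

```text
time_s: 20.73
position: [595.5, 206.6, 173.8]
tool_rot: [0.778, 0.628, -0.002, -0.001]
force: [-0.1, -0.1, -0.7]
opening: 55.5
```

send_rows(motion=[{"dx": 0,"dy": 0,"dz": -0.04,"wx": 0,"wy": 0,"wz": 0,"gripper": 0.6},{"dx": 0,"dy": 0,"dz": -0.08,"wx": 0,"wy": 0,"wz": 0,"gripper": 0.6},{"dx": 0,"dy": 0,"dz": -0.08,"wx": 0,"wy": 0,"wz": 0,"gripper": 0.6},{"dx": 0,"dy": 0,"dz": -0.08,"wx": 0,"wy": 0,"wz": 0,"gripper": 0.6}])

```text
time_s: 21.07
position: [597.0, 207.0, 257.3]
tool_rot: [0.778, 0.628, 0.002, 0.001]
force: [-0.8, 0.0, -0.6]
opening: 56.6
```

```bash
python3 look.py r; python3 - <<'E'
from h import *
import cv2
for c in('scene','side'):
    cv2.imwrite(f'pics/r_{c}_full.png',cv2.resize(grab_frame(c)[:,:,::-1],(768,576)))
E
```

```text
[596.96442635 206.95032921 257.2620598 ] [-0.8167578   0.03475812 -0.61006685]
d [ 0.0002 -0.0004  0.1023] w [ 0.25 -0.12 -0.04]
```

View pics/r_side.png

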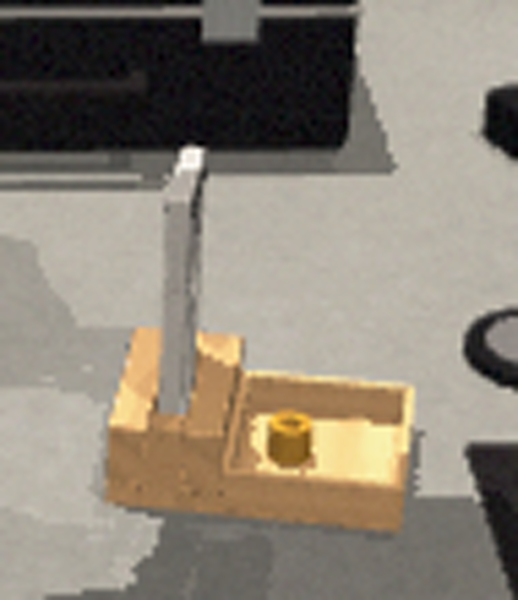

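View pics/r_scene_full.png

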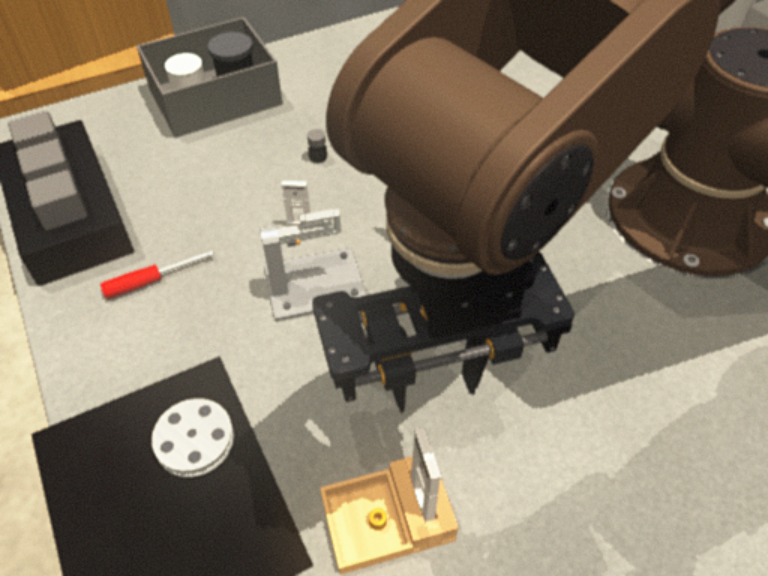

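View pics/r_wrist.png

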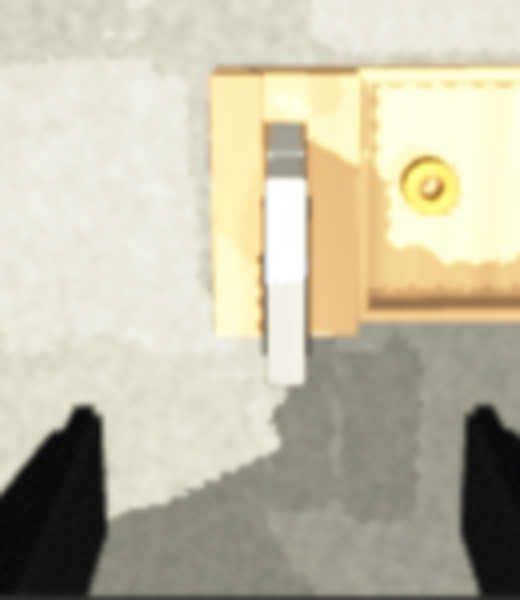

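View pics/r_side_full.png

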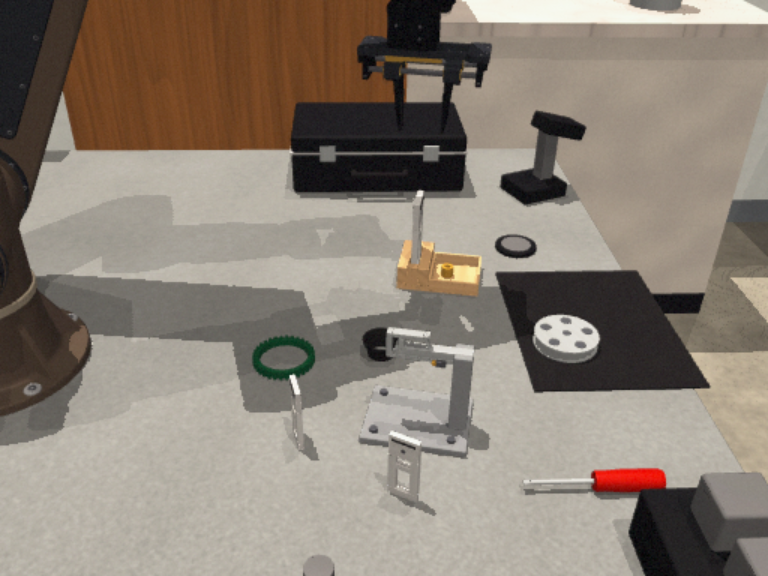

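The plate stands upright in the slot at side view (415,230). The gripper is clear, and the small plates and everything else are where they were. Settling the arm, then handing in.

send_rows(motion=[{"dx": 0,"dy": 0,"dz": 0,"wx": 0,"wy": 0,"wz": 0,"gripper": 0.6},{"dx": 0,"dy": 0,"dz": 0,"wx": 0,"wy": 0,"wz": 0,"gripper": 0.6},{"dx": 0,"dy": 0,"dz": 0,"wx": 0,"wy": 0,"wz": 0,"gripper": 0.6}])

```text
time_s: 21.57
position: [596.3, 206.8, 254.0]
tool_rot: [0.778, 0.628, -0.0, -0.0]
force: [0.1, 0.4, -0.4]
opening: 57.0
```

```bash
python3 -c "
from rig import *
print(sign_off())"
```

```text
the job is handed in; nothing more can be done
None
```

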